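Rebuild the stacking pill organiser on the bedside table

TASK

Put the stacking pill organiser together on the turquoise coaster: its foot flat in the middle of the coaster, every day box that is there piled flaps up on the foot, and the ridged cap on top, all lengthwise the same way with their edges flush. The foot has ended up behind the white hearing aid charger in the wooden tray: stand the charger aside upright to get at the foot, and afterwards put it back in the middle of its black charging pad, front the same way as before. Leave everything else where it is.

Things in the scene. Friction and masses are not known exactly. Their poses are not given: they have to be found in the camera images.
- day1_c (a point): centre of a day box of the pill organiser: flat rigid grey plastic box 88 x 46 x 18 mm (x, y, z; vertical sides), four shut hinged flaps in a row on its top; this point is half-way up (9 mm above its underside), x along its length, y along its width, z up out of the flaps. The day boxes are all alike, weigh 50 to 100 g and lie flaps up on the glass; between three and five are there, the others are absent
- day2_c (a point): centre of a day box of the pill organiser: flat rigid grey plastic box 88 x 46 x 18 mm (x, y, z; vertical sides), four shut hinged flaps in a row on its top; this point is half-way up (9 mm above its underside), x along its length, y along its width, z up out of the flaps. The day boxes are all alike, weigh 50 to 100 g and lie flaps up on the glass; between three and five are there, the others are absent
- day3_c (a point): centre of a day box of the pill organiser: flat rigid grey plastic box 88 x 46 x 18 mm (x, y, z; vertical sides), four shut hinged flaps in a row on its top; this point is half-way up (9 mm above its underside), x along its length, y along its width, z up out of the flaps. The day boxes are all alike, weigh 50 to 100 g and lie flaps up on the glass; between three and five are there, the others are absent
- day4_c (a point): centre of a day box of the pill organiser: flat rigid grey plastic box 88 x 46 x 18 mm (x, y, z; vertical sides), four shut hinged flaps in a row on its top; this point is half-way up (9 mm above its underside), x along its length, y along its width, z up out of the flaps. The day boxes are all alike, weigh 50 to 100 g and lie flaps up on the glass; between three and five are there, the others are absent
- day5_c (a point): centre of a day box of the pill organiser: flat rigid grey plastic box 88 x 46 x 18 mm (x, y, z; vertical sides), four shut hinged flaps in a row on its top; this point is half-way up (9 mm above its underside), x along its length, y along its width, z up out of the flaps. The day boxes are all alike, weigh 50 to 100 g and lie flaps up on the glass; between three and five are there, the others are absent
- cap_grip (a point): the organiser's cap: flat grey plate 88 x 46 x 8 mm with a lengthwise grip ridge 58 mm long, 12 mm wide and rising 14 mm from the middle of its top, no flaps; total height about 22 mm. This point is on its centre line, 15 mm above its flat underside (in the ridge); x along its length and along the ridge, z up. 35 to 70 g. It starts on the glass among the day boxes
- foot_c (a point): centre of the organiser's foot: plain flat grey slab 88 x 46 x 14 mm with a black rubber underside, flat top, no flaps, no ridge; 75 to 155 g. Point half-way up (7 mm above its underside), x along its length, y along its width, z up. It starts lying in the valet tray right behind the hearing aid charger (on the side away from the robot), its length across the tray, with only about 5 to 10 mm between them and about 60 mm between the foot and the tray's back rim
- charger_c (a point): centre of the hearing aid charger: closed white rounded box 62 x 100 x 52 mm (x, y, z; the upper and lower halves meet in a dark seam), 130 to 270 g; point half-way up (26 mm above its underside). Its -x side is its front (thumb catch and three small lamps), +x its hinge side, z up. It starts on the charging pad, front towards the tray's front; taken across its 62 mm width high up, a finger passes over the low foot
- charger_front (a point): middle of the charger's front face, 31 mm in front (-x) of its centre; same axes as the charger
- pad_top (a point): middle of the upper face of the charging pad, a thin black plate 68 x 106 mm (x, y) fixed in the front part of the valet tray, its top 9 mm above the glass; x points to the back of the tray (away from the robot), y along the pad's length
- tray: oak valet tray, fixed: 230 x 150 mm outside (x, y), origin at the centre of its underside, x towards its back; floor 6 mm thick, rim walls 8 mm thick, top of the rim 26 mm above the glass; the pad's centre is 39 mm in front of (-x) the origin
- coaster_top (a point): middle of the upper face of the round turquoise silicone coaster, 110 mm across, 5 mm thick, fixed to the glass
- clipper: bystander: steel nail clipper lying on the glass, about 66 x 13 x 15 mm, origin under its middle
- tumbler: bystander: empty drinking glass, 68 mm across at the rim, 98 mm high, origin at the centre of its underside, z up
- case: bystander: dark spectacle case, 155 x 58 x 36 mm (x, y, z), origin under its centre
- cream: bystander: white cream jar, 56 mm across, 45 mm high, origin under its centre
- remote: bystander: black remote control with round buttons, 150 x 42 x 18 mm (x, y, z), origin under its centre

How it is judged:
By the outcome, as a careful person would: the job done as asked, in the order asked, and still so for the second after the job is handed in, with the robot touching nothing.
Of day1, day2, day3, day4, day5 only 3 to 5 are there at a start; the rules pass over those that are not, and their reading is None.
At some moment in a run one of charger may be knocked a few centimetres aside while the robot is not near it.
Once in a run the grip may slacken for a moment while it holds something.
It also fails if it takes over 210 s, if anything falls off the work surface, if the arm or the gripper's body presses on something with over 40 N, if the wrist force passes 120 N, or if a joint passes its speed limit or range.

ROBOT

A 6-joint arm with a two-finger parallel gripper is mounted at the origin on the work surface. World frame = base frame: x ahead of the robot, y to its left, z up, the work surface at z = 0. Lengths are in m, angles in rad, forces in N, time in s.
With the tool pointing down it reaches from about 0.3 to 0.875 m from the base axis. Payload 6.4 kg.
Tool frame: the origin (TCP) lies on the centre line of the jaws, within the pads' length; the fingertips stand 25 mm ahead of it and the grasp point (between the pads) lies 6 mm ahead of it (ctrl.tips_ahead is the distance from the TCP to the fingertips, in m); z points along the fingers, y is the line along which they close (so a half turn about z gives the same grasp; the last joint's range is limited). The gripper opens to 85 mm and grips with 20 to 120 N. Pads are 22 mm wide; open, the fingers measure 114 mm over their backs; the gripper's body (76 mm by 85 mm) begins 54 mm behind the grasp point. The pads swing forward as they close: fully open they stand 13 mm farther back than shut.
Start: joints at [-1.343, 0.181, 1.607, -0, 1.354, -0.206], TCP at [0.242, -0.522, 0.256] pointing down, gripper open.
Joint ranges: [-2.99, 2.99], [-0.89, 2.07], [0.3, 2.58], [-1.14, 4.28], [0, 2.63], [-3.12, 3.12]. Speed limits (rad/s): [2.57, 2.57, 3.01, 3.14, 3.14, 3.14].

INTERFACE

Orientations are given as a unit quaternion [x, y, z, w].
In Python, from cell import ctrl gives the robot as it stands.
- The arm moves only by the tool step_arm, never from a script. Its arguments are lists of equal length, an entry for each row: "delta_pos": the shift along the tool's x, y, z in m, a list of three; "roll": the turn about the tool's z in rad; "hand": the opening, from 0 (shut) to 1 (fully open). A call has 1 to 10 rows; each row shifts and turns the commanded pose from where the row before left it, along the tool's axes as they then stand; what a row does not reach is not made up. A row lasts 1/10 s, in which the tool goes at most 50 mm and 8.59 degrees, less where a joint would pass 70% of its speed; a pose out of reach is approached as far as the arm can. A call with a gripper value outside its range is refused whole. The fingers move at their own pace and stop on an object; the grip force is fixed at half the most. Time passes only in rows, so rows that do not move let the fingers close. It gives the time, the measured TCP pose, the force, the opening and the grip force at its end, in the units of the state.
- ctrl.state(): the state, without advancing time (a new reading comes with each control period).
- ctrl.camera(name): name is "scene" or "top"; returns the picture (384x512x3 uint8, red, green, blue); there is no depth.
- ctrl.camera_params(name): a dict with "intrinsics" (3x3 intrinsics, pixels), "world_from_camera" (4x4, takes a point from camera to world coordinates). Camera axes: x right, y down, z forward; pixel columns grow to the right and rows downward; lengths in m; the calibration is good to about 2 mm. A picture is of the moment at which its call begins. camera_params takes no time and is no camera call.
- ctrl.sign_off(): hands the job in; it is judged then, once.
The state is a dict: "time": time; "qpos": joint angles; "joint_velocities": joint speeds; "effort": joint torques, N m; "tcp_pos": TCP position; "orientation": TCP orientation; "contact_force": force on the tool from outside, world axes, zero at the start; "ft_torque": the same for the moment, N m; "opening": opening from 0.0 (shut) to 1.0 (fully open); "grip_force": force on a finger pad.
Only numpy, scipy, OpenCV 4.12 (cv2) and the standard library are available. Lean on these libraries where they do the work, as an engineer would, in place of code of your own. Each camera call takes 0.05 s, during which the arm holds its last target. There are 200 camera calls.

## Working session

There is one attempt and no reset: what is moved stays moved. The work goes in short steps, Python scripts to look and compute and a tool call to move; the robot and the scene stay as the last step left them, time stands still between calls to the robot, and variables do not carry over. Pictures are saved under pics/ and viewed, at most 14 in all, crops included, and the job is handed in when it is done.

Besides the shell and the picture viewer there is one more tool, called after "Call:" as name(argument=value, ...) on one line, values as JSON. step_arm: Moves the arm, as the interface text tells. Its arguments: {"type":"object","properties":{"delta_pos":{"type":"array","items":{"type":"array","items":{"type":"number"}}},"roll":{"type":"array","items":{"type":"number"}},"hand":{"type":"array","items":{"type":"number"}}},"required":["delta_pos","roll","hand"]}

```bash
mkdir -p pics; ls
python3 - <<'E'
from cell import ctrl
import cv2
for n in ("top","scene"):
    im=ctrl.camera(n); cv2.imwrite(f"pics/{n}0.png",cv2.resize(im[:,:,::-1],(800,600),interpolation=cv2.INTER_CUBIC)); cv2.imwrite(f"raw_{n}0.png",im[:,:,::-1])
    p=ctrl.camera_params(n); print(n,p["intrinsics"],p["world_from_camera"])
s=ctrl.state(); print(s); print(ctrl.tips_ahead)
E
```

```text
pics
top [[353.17765213   0.         251.74864689]
 [  0.         353.17765213 192.7450479 ]
 [  0.           0.           1.        ]] [[-0.00887454 -0.98283599  0.18426791  0.41048774]
 [-0.999888    0.0109428   0.01021031  0.0671724 ]
 [-0.01205147 -0.18415666 -0.98282302  0.88032774]
 [ 0.          0.          0.          1.        ]]
scene [[400.2596616    0.         258.92399326]
 [  0.         400.2596616  186.55021006]
 [  0.           0.           1.        ]] [[ 0.8508513   0.34586988 -0.39550739  0.99582984]
 [ 0.52515893 -0.53673349  0.6603978  -0.68108245]
 [ 0.01612965 -0.76960457 -0.63831704  0.76533284]
 [ 0.          0.          0.          1.        ]]
{'time': 0.1, 'qpos': array([-1.34329053e+00,  1.81451454e-01,  1.60789921e+00, -1.56696128e-06,
        1.35383519e+00, -2.06296223e-01]), 'joint_velocities': array([ 0.00087415, -0.00059536, -0.00190562,  0.00015992,  0.00097953,
        0.00012304]), 'effort': array([ 5.44780255e-05, -4.45882237e+01, -3.52239203e+01, -2.89629133e-04,
        4.09232540e-03, -7.43180152e-06]), 'tcp_pos': array([ 0.24159694, -0.52127159,  0.25548708]), 'orientation': array([ 9.76568707e-01,  2.15204380e-01, -9.21252238e-06, -7.96544520e-04]), 'contact_force': array([-0.02895836, -0.66319143, -0.70153093]), 'ft_torque': array([ 0.02260662,  0.04672063, -0.00333244]), 'grip_force': 0.0, 'opening': 0.9971112942740057}
0.025
```

View pics/top0.png

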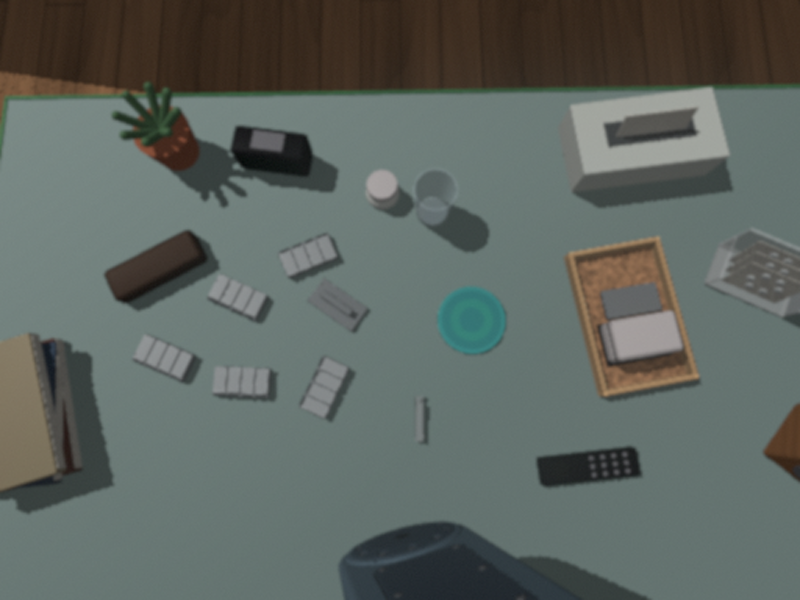

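View pics/scene0.png

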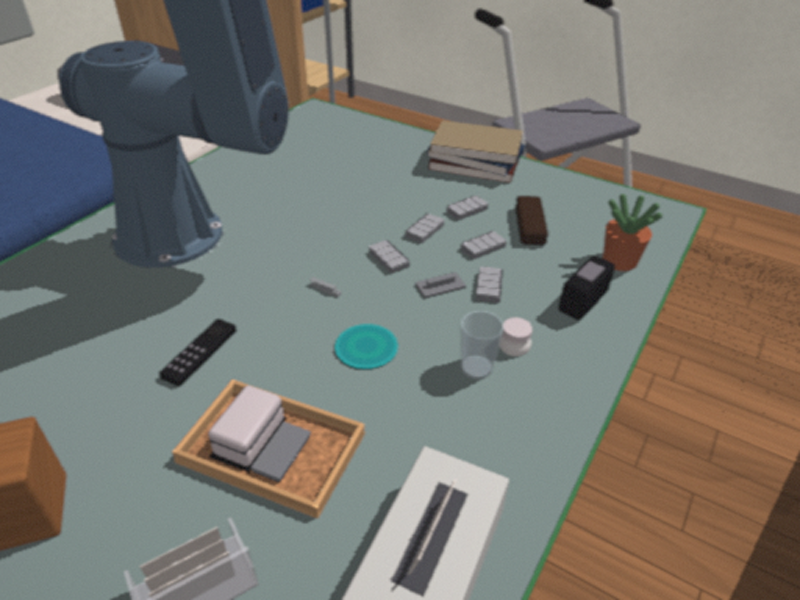

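The top view shows the following (800 px scale):
- Five day boxes at (308,256), (238,297), (165,357), (241,381) and (326,387).
- The cap at (338,305) and the coaster at (472,320).
- The tray around (632,317), with the charger at (642,337) and the foot at (632,300).

The scene view agrees. Next I'll fit silhouettes.

```bash
cat > h.py <<'E'
import numpy as np, cv2
from scipy.optimize import minimize
from cell import ctrl
P={n:ctrl.camera_params(n) for n in ("top","scene")}
def proj(p,n="top"):
    K,T=P[n]["intrinsics"],np.array(P[n]["world_from_camera"]); p=np.atleast_2d(p)
    c=(p-T[:3,3])@T[:3,:3]; u=c@np.array(K).T; return u[:,:2]/u[:,2:]
def ray(u,v,z,n="top"):
    K,T=np.array(P[n]["intrinsics"]),np.array(P[n]["world_from_camera"])
    d=T[:3,:3]@np.linalg.solve(K,[u,v,1]); return T[:3,3]+d*(z-T[2,3])/d[2]
def corners(x,y,a,L,W,z0,z1):
    c,s=np.cos(a),np.sin(a)
    return np.array([[x+c*i*L/2-s*j*W/2,y+s*i*L/2+c*j*W/2,z] for z in (z0,z1) for i,j in ((-1,-1),(1,-1),(1,1),(-1,1))])
def hullmask(pts,shape,sc=4):
    h=cv2.convexHull(pts.astype(np.float32)).reshape(-1,2)
    m=np.zeros((shape[0]*sc,shape[1]*sc),np.uint8); cv2.fillPoly(m,[np.round((h+.5)*sc*16-8).astype(np.int32)],255,shift=4)
    return cv2.resize(m,shape[::-1],interpolation=cv2.INTER_AREA)/255.
def fit(mask,x,y,a,L,W,z0,z1,n="top"):
    """mask float image; pose of a box maximising silhouette agreement"""
    u=proj([x,y,z1],n)[0].astype(int); r=45; o=np.maximum(u-r,0); m=mask[o[1]:u[1]+r,o[0]:u[0]+r]
    f=lambda q:np.abs(hullmask(proj(corners(q[0]/1e3,q[1]/1e3,q[2]/50,L,W,z0,z1),n)-o,m.shape)-m).sum()
    best=None
    for da in (0,.3,-.3):
        q0=np.array([x*1e3,y*1e3,(a+da)*50]); S=np.vstack([q0]+[q0+8*e for e in np.eye(3)])
        r_=minimize(f,q0,method="Nelder-Mead",options=dict(initial_simplex=S,xatol=.05,fatol=.05))
        if best is None or r_.fun<best.fun: best=r_
    q=best.x; return q[0]/1e3,q[1]/1e3,q[2]/50,best.fun
def greymask(im):
    hsv=cv2.cvtColor(im,cv2.COLOR_RGB2HSV).astype(float); return hsv
def plan(x,y,z,a):
    """jaw line (tool y) yaw a+90: tool x along yaw a (mod pi)"""
    s=ctrl.state(); q=s["orientation"]; ya=2*np.arctan2(q[1],q[0]); p=s["tcp_pos"]
    d=(a-ya+np.pi/2)%np.pi-np.pi/2; d1=d
    roll=-d1; c,sn=np.cos(ya+d),np.sin(ya+d); w=np.array([x,y,z])-p
    print("t%.1f at"%s["time"],p.round(4),"yaw%.3f"%ya,"open%.3f grip%.0f"%(s["opening"],s["grip_force"]),"F",s["contact_force"].round(1),"q6 %.2f"%s["qpos"][5])
    print("  roll %.3f (or %.3f) then shift (tool) %s mm"%(roll,roll-np.sign(roll)*np.pi,(1e3*np.array([c*w[0]+sn*w[1],sn*w[0]-c*w[1],-w[2]])).round(1)))
E
python3 - <<'E'
from h import *
im=cv2.imread("raw_top0.png")[:,:,::-1].copy()
hsv=cv2.cvtColor(im,cv2.COLOR_RGB2HSV)
for n,(u,v) in dict(b1=(308,256),b3=(165,357),cap=(330,298),table=(390,380),foot=(632,300),chg=(645,335),cork=(620,270)).items():
    print(n,im[int(v/1.5625),int(u/1.5625)],hsv[int(v/1.5625),int(u/1.5625)])
sat=hsv[:,:,1]; cv2.imwrite("pics/crop.png",np.hstack([cv2.resize(im[140:275,80:245,::-1],None,fx=4.8,fy=4.4,interpolation=cv2.INTER_CUBIC)]))
for n,(u,v,z) in dict(d1=(308,256,.018),d2=(238,297,.018),d3=(165,357,.018),d4=(241,381,.018),d5=(326,387,.018),cap=(338,305,.01),coaster=(472,320,.005),foot=(632,300,.02),chg=(645,335,.061)).items(): print(n,ray(u/1.5625,v/1.5625,z).round(3))
E
```

```text
b1 [114 117 118] [ 98   9 118]
b3 [135 139 140] [ 96   9 140]
cap [105 109 110] [ 96  12 110]
table [105 120 117] [ 84  32 120]
foot [ 99 101 102] [100   8 102]
chg [164 159 158] [  5   9 164]
cork [141 107  80] [ 13 110 141]
d1 [0.648 0.214 0.018]
d2 [0.582 0.324 0.018]
d3 [0.487 0.435 0.018]
d4 [0.449 0.314 0.018]
d5 [0.438 0.182 0.018]
cap [0.568 0.165 0.01 ]
coaster [ 0.543 -0.049  0.005]
foot [ 0.569 -0.301  0.02 ]
chg [ 0.509 -0.298  0.061]
```

View pics/crop.png

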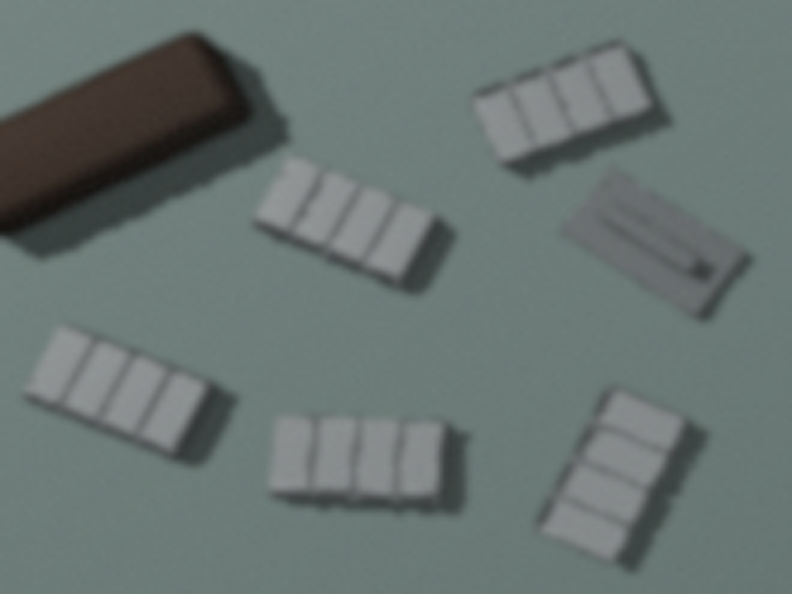

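```bash
cat >> h.py <<'E'
def topmask(im,vmin=85):
    b=cv2.GaussianBlur(im,(3,3),0.7).astype(float)
    chroma=b[:,:,1]-b[:,:,0]   # table ~15, grey ~3
    m=np.clip((11-chroma)/4,0,1)*np.clip((b.max(2)-vmin)/10,0,1)
    return m
SZ=dict(d=(.088,.046,.018,.018),cap=(.088,.046,.008,.008),foot=(.088,.046,.020,.020))
E
python3 - <<'E'
from h import *
im=cv2.imread("raw_top0.png")[:,:,::-1].copy()
m=topmask(im)
d=dict(d1=(.648,.214,1.55+.25),d2=(.582,.324,1.57-.35),d3=(.487,.435,1.2),d4=(.449,.314,1.57),d5=(.438,.182,2.6),cap=(.568,.165,1.0),foot=(.569,-.301,1.6))
v=cv2.resize(im[:,:,::-1],None,fx=4,fy=4,interpolation=cv2.INTER_CUBIC).copy()
for k,(x,y,a) in d.items():
    L,W,z0,z1=SZ[k if k in SZ else 'd']
    f=fit(m,x,y,a,L,W,z0,z1); print(k,np.round(f,4))
    cv2.polylines(v,[np.int32((proj(corners(*f[:3],L,W,z0,z1)[:4])+.5)*4)],True,(0,0,255),1)
# coaster
hsv=cv2.cvtColor(im,cv2.COLOR_RGB2HSV); c=((hsv[:,:,1]>120)&(abs(hsv[:,:,0].astype(int)-90)<12)).astype(np.uint8)
n,l,s,ce=cv2.connectedComponentsWithStats(c); i=1+s[1:,4].argmax(); print("coaster",s[i],ce[i],ray(*ce[i],.005))
cv2.imwrite("pics/b.png",cv2.resize(v[560:1100,320:1000],None,fx=1.15,fy=1.1)); cv2.imwrite("pics/t.png",cv2.resize(v[590:1030,1410:1830],None,fx=1.36,fy=1.36))
E
```

```text
d1 [6.5130000e-01 2.1480000e-01 1.9818000e+00 1.0045088e+03]
d2 [5.828000e-01 3.273000e-01 1.127500e+00 5.250157e+02]
d3 [4.880000e-01 4.397000e-01 1.158700e+00 4.575961e+02]
d4 [4.503000e-01 3.140000e-01 1.554600e+00 4.447971e+02]
d5 [4.392000e-01 1.856000e-01 2.696700e+00 2.906926e+02]
cap [5.710000e-01 1.681000e-01 9.506000e-01 8.266471e+02]
foot [ 5.7840000e-01 -3.0100000e-01  1.8726000e+00  4.3303147e+03]
coaster [ 281  184   42   42 1380] [301.52028986 204.67608696] [ 0.54285042 -0.04797457  0.005     ]
```

View pics/b.png

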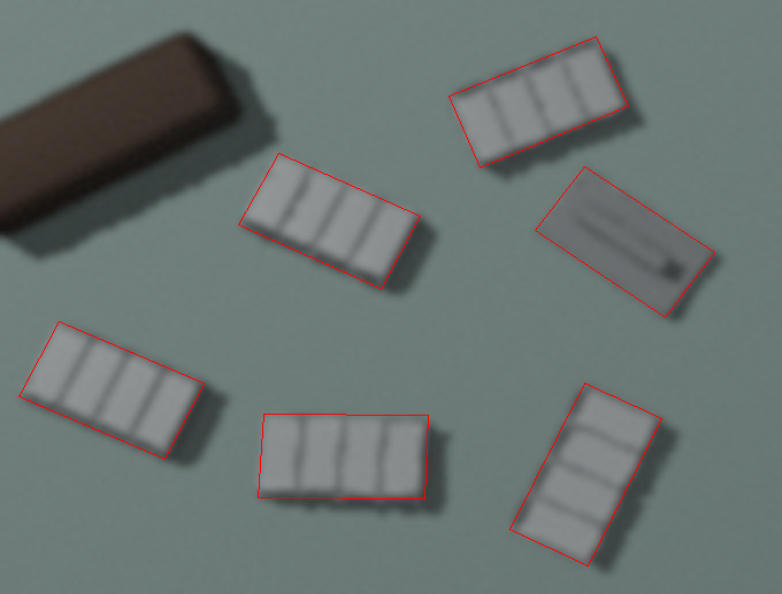

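View pics/t.png

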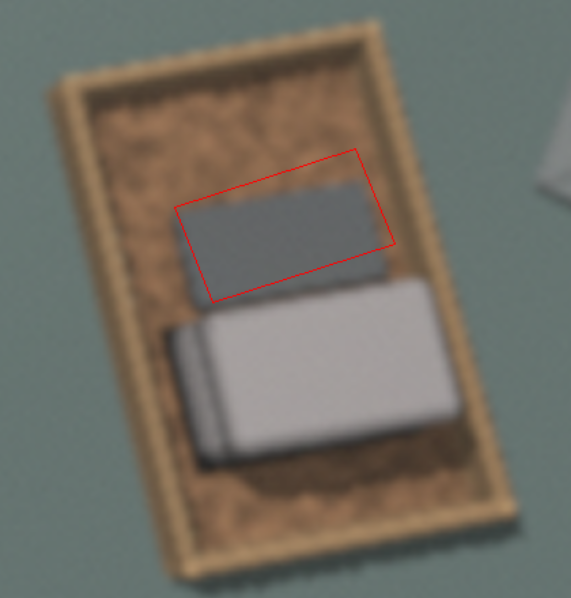

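All five day boxes and the cap fit well. The foot fit is wrong because the cork confuses it. In the tray crop I read:
- Foot corners: (178,212), (362,183), (387,278), (195,303).
- Charger top corners: (205,325), (425,280), (462,412), (240,455).
- Tray rim corners: (57,80), (380,22), (516,512), (178,577).

Run:
```python
from h import *
def sh(name,pts,z):
    w=np.array([ray(1410/4-.5+u/5.44,590/4-.5+v/5.44,z)[:2] for u,v in pts])
    e=np.roll(w,-1,0)-w; c=w.mean(0); x=(w[0]+w[1]-w[2]-w[3]); print(name,c.round(4),"sides",np.linalg.norm(e,axis=1).round(4),"yaw of back axis",np.arctan2(x[1],x[0]).round(3)); return c
sh("foot",[(178,212),(362,183),(387,278),(195,303)],.02)
sh("chg",[(205,325),(425,280),(462,412),(240,455)],.061)
t=sh("tray",[(57,80),(380,22),(516,512),(178,577)],.026)
for a in (.1,.12,.15): print("pad",t-.039*np.array([np.cos(a),np.sin(a)]))
# scene checks: predicted pixel of charger etc
plan(.506,-.306,.20,.15)
```

```text
foot [ 0.57   -0.2984] sides [0.0855 0.0446 0.0878 0.0422] yaw of back axis 0.132
chg [ 0.5084 -0.2986] sides [0.0975 0.0578 0.0968 0.0566] yaw of back axis 0.177
tray [ 0.547  -0.2944] sides [0.152 0.227 0.152 0.228] yaw of back axis 0.166
pad [ 0.50819001 -0.29828159]
pad [ 0.50827564 -0.29905686]
pad [ 0.5084331  -0.30021617]
t0.1 at [ 0.2416 -0.5213  0.2555] yaw0.434 open0.997 grip0 F [-0.  -0.7 -0.7] q6 -0.21
  roll 0.284 (or -2.858) then shift (tool) [ 293.6 -173.3   55.5] mm
```

Call:
step_arm(delta_pos=[[0,0,0],[0,0,0],[0,0,0],[0,0,0],[0,0,0],[0,0,0],[0,0,0],[0,0,0],[0,0,0],[0,0,0]], roll=[-0.145,-0.145,-0.145,-0.145,-0.145,-0.145,-0.145,-0.145,-0.145,0], hand=[1,1,1,1,1,1,1,1,1,1])

```text
time: 1.1
tcp_pos: [0.2416, -0.5215, 0.2558]
orientation: [0.645, 0.764, 0.0, -0.0]
contact_force: [-0.2, 0.5, -0.1]
opening: 1.0
grip_force: 0.0
```

```bash
python3 -c "
from h import *
plan(.5085,-.2995,.14,1.737)"
```

```text
t1.1 at [ 0.2416 -0.5215  0.2558] yaw1.740 open1.000 grip0 F [-0.2  0.5 -0.1] q6 -1.51
  roll 0.003 (or -3.139) then shift (tool) [174.8 299.9 115.8] mm
```

Call:
step_arm(delta_pos=[[0.022,0.037,0.0],[0.022,0.037,0.0],[0.022,0.037,0.0],[0.022,0.037,0.0],[0.022,0.038,0.02],[0.022,0.038,0.02],[0.022,0.038,0.025],[0.021,0.038,0.025],[0,0,0.026],[0,0,0]], roll=[0,0,0,0,0,0,0,0,0,0], hand=[1,1,1,1,1,1,1,1,1,1])

```text
time: 2.1
tcp_pos: [0.5063, -0.2962, 0.1363]
orientation: [0.646, 0.764, 0.0, -0.004]
contact_force: [-1.4, -0.2, -0.7]
opening: 1.001
grip_force: 0.0
```

Run:
```python
from h import *
plan(.5085,-.2995,.052,1.737)
im=ctrl.camera("scene")[:,:,::-1]
cv2.imwrite("pics/s1.png",cv2.resize(im[200:360,80:260],(720,640)[::1],interpolation=cv2.INTER_CUBIC)[:600])
```

```text
t2.1 at [ 0.5063 -0.2962  0.1363] yaw1.738 open1.001 grip0 F [-1.4 -0.2 -0.7] q6 -0.90
  roll 0.001 (or -3.141) then shift (tool) [-3.6  1.6 84.3] mm
```

View pics/s1.png

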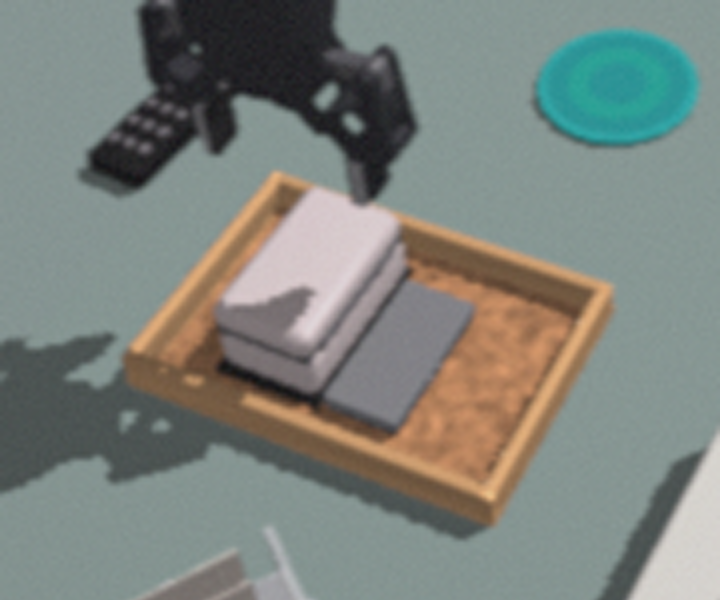

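The gripper is open above the charger. The visible tips are at about (222,150) and (368,198) in the crop, and the foot lies behind the charger.

Run:
```python
from h import *
p=ctrl.state()["tcp_pos"]; j=np.array([np.cos(.167),np.sin(.167),0])
for ah in (.012,.025,.038):
  print(ah,[((proj(p+s*r*j-[0,0,ah],"scene")[0]-[80,200])*4).round() for s in(-1,1) for r in (.0425,.055)])
```

```text
0.012 [array([227., 142.]), array([207., 136.]), array([363., 189.]), array([383., 196.])]
0.025 [array([231., 159.]), array([212., 152.]), array([366., 205.]), array([386., 212.])]
0.038 [array([235., 175.]), array([216., 168.]), array([369., 221.]), array([389., 228.])]
```

Call:
step_arm(delta_pos=[[-0.003,0.002,0.02],[0,0,0.02],[0,0,0.02],[0,0,0.014],[0,0,0.01],[0,0,0]], roll=[0,0,0,0,0,0], hand=[1,1,1,1,1,1])

```text
time: 2.75
tcp_pos: [0.5096, -0.3022, 0.056]
orientation: [0.646, 0.763, -0.0, -0.001]
contact_force: [0.2, 0.5, -0.7]
opening: 1.0
grip_force: 0.0
```

Call:
step_arm(delta_pos=[[0,0,0.006],[0,0,0],[0,0,0],[0,0,0],[0,0,0],[0,0,0],[0,0,0],[0,0,0]], roll=[0,0,0,0,0,0,0,0], hand=[0.5,0.4,0.2,0,0,0,0,0])

```text
time: 3.55
tcp_pos: [0.5105, -0.3022, 0.051]
orientation: [0.645, 0.764, -0.0, 0.0]
contact_force: [-0.6, 0.5, 3.7]
opening: 0.715
grip_force: 67.4
```

Call:
step_arm(delta_pos=[[0,0,-0.005],[0,0,-0.015],[0,0,-0.02],[0,0,-0.02],[0,0,0],[0,0,0]], roll=[0,0,0,0,0,0], hand=[0,0,0,0,0,0])

```text
time: 4.15
tcp_pos: [0.5104, -0.3021, 0.1111]
orientation: [0.645, 0.764, -0.0, 0.001]
contact_force: [0.4, 0.5, -2.0]
opening: 0.714
grip_force: 66.9
```

Run:
```python
from h import *
plan(.43,-.13,.0435,1.737)
im=ctrl.camera("scene")[:,:,::-1]; cv2.imwrite("s2.png",im)
print(ray(588/1.5625,466/1.5625,.018))
```

```text
t4.2 at [ 0.5104 -0.3021  0.1111] yaw1.739 open0.714 grip67 F [ 0.4  0.5 -2. ] q6 -0.90
  roll 0.002 (or -3.140) then shift (tool) [183.  -50.8  67.6] mm
[ 0.3174451  -0.21351509  0.018     ]
```

Call:
step_arm(delta_pos=[[0.02,-0.006,0],[0.03,-0.008,0],[0.03,-0.008,0],[0.03,-0.008,0],[0.03,-0.008,0],[0.025,-0.007,0],[0.018,-0.006,0.01],[0,0,0.02],[0,0,0.02],[0,0,0.01]], roll=[0,0,0,0,0,0,0,0,0,0], hand=[0,0,0,0,0,0,0,0,0,0])

```text
time: 5.2
tcp_pos: [0.4276, -0.1289, 0.0483]
orientation: [0.645, 0.764, -0.0, -0.002]
contact_force: [-0.5, -0.0, -2.0]
opening: 0.714
grip_force: 66.7
```

Call:
step_arm(delta_pos=[[0,0,0.005],[0,0,0.003],[0,0,0.001],[0,0,0],[0,0,0]], roll=[0,0,0,0,0], hand=[0,0,0,0,0])

```text
time: 5.7
tcp_pos: [0.43, -0.1305, 0.0421]
orientation: [0.645, 0.764, 0.0, 0.001]
contact_force: [-0.8, 0.2, -3.0]
opening: 0.718
grip_force: 66.7
```

Call:
step_arm(delta_pos=[[0,0,0.001],[0,0,0],[0,0,0]], roll=[0,0,0], hand=[0,0,0])

```text
time: 6.0
tcp_pos: [0.43, -0.1306, 0.042]
orientation: [0.645, 0.764, -0.0, 0.0]
contact_force: [-3.7, 2.5, 12.5]
opening: 0.719
grip_force: 68.4
```

Call:
step_arm(delta_pos=[[0,0,-0.001],[0,0,0],[0,0,0],[0,0,0],[0,0,-0.02],[0,0,-0.04],[0,0,-0.04],[0,0,0],[0,0,0]], roll=[0,0,0,0,0,0,0,0,0], hand=[0.85,1,1,1,1,1,1,1,1])

```text
time: 6.9
tcp_pos: [0.43, -0.1305, 0.1424]
orientation: [0.645, 0.764, 0.0, 0.001]
contact_force: [-0.2, 0.1, -0.5]
opening: 0.999
grip_force: 0.0
```

Run:
```python
from h import *
plan(.570,-.2985,.1,1.737)
im=ctrl.camera("scene")[:,:,::-1]; cv2.imwrite("pics/s3.png",cv2.resize(im[140:360,80:310],(690,600),interpolation=cv2.INTER_CUBIC))
```

```text
t6.9 at [ 0.43   -0.1305  0.1424] yaw1.739 open0.999 grip0 F [-0.2  0.1 -0.5] q6 -0.73
  roll 0.002 (or -3.140) then shift (tool) [-188.9  110.3   42.4] mm
```

View pics/s3.png

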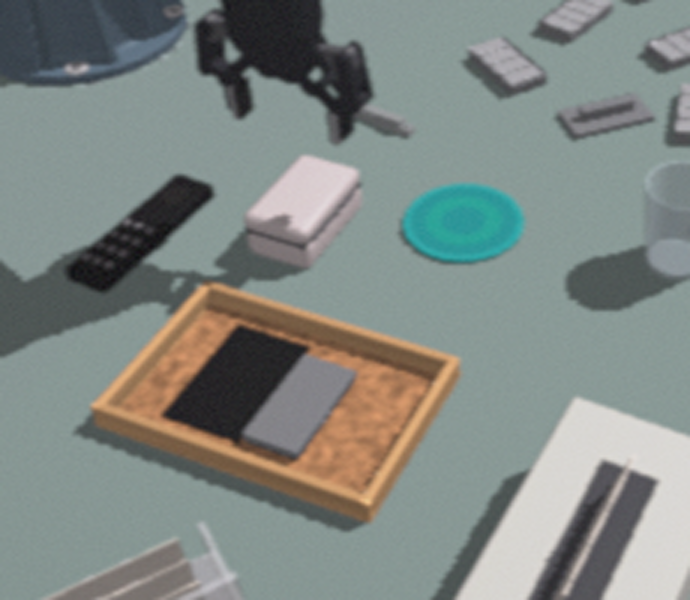

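Call:
step_arm(delta_pos=[[-0.025,0.014,0],[-0.03,0.018,0],[-0.035,0.02,0],[-0.035,0.02,0],[-0.03,0.018,0],[-0.022,0.013,0.01],[-0.012,0.007,0.02],[0,0,0.02],[0,0,0],[0,0,0]], roll=[0,0,0,0,0,0,0,0,0,0], hand=[1,1,1,1,1,1,1,1,1,1])

```text
time: 7.95
tcp_pos: [0.5682, -0.2971, 0.0895]
orientation: [0.645, 0.764, -0.0, -0.002]
contact_force: [0.2, -0.2, 0.3]
opening: 1.002
grip_force: 0.0
```

Run:
```python
from h import *
plan(.570,-.2985,.032,1.737)
```

```text
t8.0 at [ 0.5682 -0.2971  0.0895] yaw1.739 open1.002 grip0 F [ 0.2 -0.2  0.3] q6 -0.83
  roll 0.002 (or -3.140) then shift (tool) [-1.7  1.5 57.5] mm
```

Call:
step_arm(delta_pos=[[0,0,0.02],[0,0,0.02],[0,0,0.015],[0,0,0.005],[0,0,0],[0,0,0]], roll=[0,0,0,0,0,0], hand=[1,1,1,1,1,1])

```text
time: 8.55
tcp_pos: [0.57, -0.2984, 0.0326]
orientation: [0.645, 0.764, 0.0, 0.001]
contact_force: [0.8, -2.2, 0.1]
opening: 0.996
grip_force: 0.0
```

Call:
step_arm(delta_pos=[[0,0,0],[0,0,0],[0,0,0],[0,0,0],[0,0,0],[0,0,0],[0,0,0]], roll=[0,0,0,0,0,0,0], hand=[0.6,0.5,0.3,0,0,0,0])

```text
time: 9.25
tcp_pos: [0.5701, -0.2986, 0.0326]
orientation: [0.645, 0.764, 0.0, 0.001]
contact_force: [-0.5, 1.0, 6.8]
opening: 0.519
grip_force: 63.0
```

Call:
step_arm(delta_pos=[[0,0,-0.005],[0,0,-0.015],[0,0,-0.03],[0,0,-0.03],[0,0,0],[0,0,0]], roll=[0,0,0,0,0.084,0.084], hand=[0,0,0,0,0,0])

```text
time: 9.85
tcp_pos: [0.5702, -0.2986, 0.1142]
orientation: [0.708, 0.706, 0.0, 0.002]
contact_force: [0.2, -0.3, -0.9]
opening: 0.522
grip_force: 62.3
```

Call:
step_arm(delta_pos=[[0.02,-0.002,0],[0.035,-0.004,0],[0.04,-0.004,0],[0.04,-0.004,0],[0.04,-0.004,0],[0.035,-0.004,0],[0.025,-0.003,0],[0.0156,-0.002,0],[0,0,0],[0,0,0]], roll=[0,0,0,0,0,0,0,0,0,0], hand=[0,0,0,0,0,0,0,0,0,0])

```text
time: 10.85
tcp_pos: [0.5428, -0.048, 0.1121]
orientation: [0.707, 0.707, 0.0, 0.001]
contact_force: [0.8, 0.2, -1.0]
opening: 0.52
grip_force: 62.3
```

Run:
```python
from h import *
plan(.5430,-.048,.0316,1.571)
s=ctrl.camera("scene")[:,:,::-1]; t=ctrl.camera("top")[:,:,::-1]
cv2.imwrite("pics/s4.png",np.hstack([cv2.resize(s[120:260,180:280],(400,560),interpolation=cv2.INTER_CUBIC),cv2.resize(t[150:290,250:350],(400,560),interpolation=cv2.INTER_CUBIC)]))
# coaster from scene
hsv=cv2.cvtColor(cv2.imread("s2.png"),cv2.COLOR_BGR2HSV); c=((hsv[:,:,1]>120)&(abs(hsv[:,:,0].astype(int)-90)<12)).astype(np.uint8)
n,l,st,ce=cv2.connectedComponentsWithStats(c); i=1+st[1:,4].argmax(); print("coaster scene",st[i],ray(*ce[i],.005,"scene"))
```

```text
t10.8 at [ 0.5428 -0.048   0.1121] yaw1.571 open0.520 grip62 F [ 0.8  0.2 -1. ] q6 -0.31
  roll 0.000 (or -3.141) then shift (tool) [-0.   0.2 80.5] mm
coaster scene [214 208  40  28 896] [ 0.54530123 -0.05604629  0.005     ]
```

View pics/s4.png

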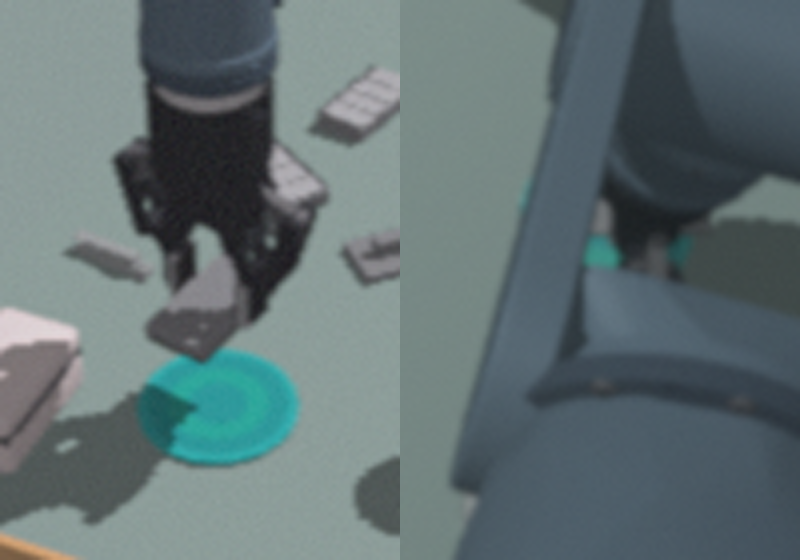

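The foot is held level above the coaster, and the coaster is unobstructed in the scene view. I'll recheck its centre from the first scene picture.

Run:
```python
from h import *
for n,f in (("scene","raw_scene0.png"),("top","raw_top0.png")):
    hsv=cv2.cvtColor(cv2.imread(f),cv2.COLOR_BGR2HSV); c=((hsv[:,:,1]>90)&(abs(hsv[:,:,0].astype(int)-90)<12)).astype(np.uint8)
    nn,l,st,ce=cv2.connectedComponentsWithStats(c); i=1+st[1:,4].argmax()
    pts=cv2.findContours((l==i).astype(np.uint8),cv2.RETR_EXTERNAL,cv2.CHAIN_APPROX_NONE)[0][0].reshape(-1,2)
    w=np.array([ray(u,v,.005,n)[:2] for u,v in pts],np.float32); print(n,st[i],ray(*ce[i],.005,n),cv2.minEnclosingCircle(w))
```

```text
scene [214 207  41  29 937] [ 0.54520886 -0.05546015  0.005     ] ((0.5437183380126953, -0.05396750196814537), 0.05566447600722313)
top [ 280  184   44   43 1475] [ 0.54273108 -0.04778677  0.005     ] ((0.543585479259491, -0.04785542190074921), 0.054752178490161896)
```

Call:
step_arm(delta_pos=[[-0.0015,0,0.02],[0,0,0.025],[0,0,0.02],[0,0,0.01],[0,0,0.004],[0,0,0.001],[0,0,0]], roll=[0,0,0,0,0,0,0], hand=[0,0,0,0,0,0,0])

```text
time: 11.65
tcp_pos: [0.5432, -0.0495, 0.0323]
orientation: [0.707, 0.707, 0.0, 0.001]
contact_force: [0.2, -0.3, -0.9]
opening: 0.517
grip_force: 62.3
```

Call:
step_arm(delta_pos=[[0,0,0.001],[0,0,0]], roll=[0,0], hand=[0,0])

```text
time: 11.85
tcp_pos: [0.5434, -0.0494, 0.0317]
orientation: [0.707, 0.707, 0.0, 0.001]
contact_force: [0.2, -0.2, 2.8]
opening: 0.519
grip_force: 62.7
```

Call:
step_arm(delta_pos=[[0,0,0],[0,0,0],[0,0,0],[0,0,-0.02],[0,0,-0.04],[0,0,-0.05],[0,0,0]], roll=[0,0,0,0,0,0,0], hand=[0.7,0.8,0.9,0.9,0.8,0.75,0.75])

```text
time: 12.55
tcp_pos: [0.547, -0.0502, 0.1477]
orientation: [0.707, 0.707, 0.003, 0.006]
contact_force: [1.0, 0.4, 1.2]
opening: 0.75
grip_force: 0.0
```

Call:
step_arm(delta_pos=[[0,0,0],[0,0,0],[0,0,0],[0,0,0],[0,0,0],[0,0,0],[0,0,0],[0,0,0],[0,0,0]], roll=[-0.14,-0.14,-0.14,-0.14,-0.14,-0.14,-0.14,-0.14,0], hand=[0.75,0.75,0.75,0.75,0.75,0.75,0.75,0.75,0.75])

```text
time: 13.45
tcp_pos: [0.5423, -0.0489, 0.1402]
orientation: [0.223, 0.975, 0.0, -0.0]
contact_force: [0.3, 0.2, 0.9]
opening: 0.747
grip_force: 0.0
```

Run:
```python
from h import *
plan(.4392,.1856,.026,2.697)
```

```text
t13.4 at [ 0.5423 -0.0489  0.1402] yaw2.692 open0.747 grip0 F [0.3 0.2 0.9] q6 -1.43
  roll -0.005 (or 3.137) then shift (tool) [193.9 167.3 114.2] mm
```

Call:
step_arm(delta_pos=[[0.02,0.017,0],[0.03,0.026,0],[0.034,0.029,0],[0.034,0.029,0],[0.03,0.026,0.01],[0.026,0.023,0.02],[0.02,0.017,0.025],[0,0,0.02],[0,0,0.01],[0,0,0]], roll=[-0.005,0,0,0,0,0,0,0,0,0], hand=[0.75,0.75,0.75,0.75,0.75,0.75,0.75,0.75,0.75,0.75])

```text
time: 14.45
tcp_pos: [0.4385, 0.1851, 0.0543]
orientation: [0.222, 0.975, -0.001, -0.001]
contact_force: [0.2, 0.8, -1.1]
opening: 0.747
grip_force: 0.0
```

Run:
```python
from h import *
plan(.4392,.1856,.026,2.697)
im=ctrl.camera("scene")[:,:,::-1]; cv2.imwrite("pics/s5.png",np.hstack([cv2.resize(im[130:220,210:310],(500,450),interpolation=cv2.INTER_CUBIC)]))
```

```text
t14.4 at [0.4385 0.1851 0.0543] yaw2.694 open0.747 grip0 F [ 0.2  0.8 -1.1] q6 -0.97
  roll -0.003 (or 3.138) then shift (tool) [-0.4  0.7 28.3] mm
```

View pics/s5.png

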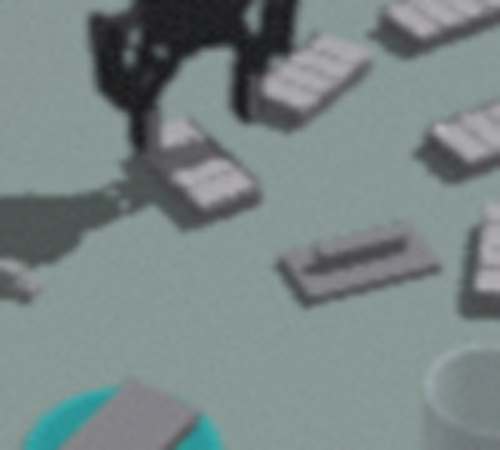

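The foot lies flat on the coaster and box d5 sits between the fingers. Descending to grip it.

Call:
step_arm(delta_pos=[[0,0.0005,0.015],[0,0,0.01],[0,0,0.003],[0,0,0],[0,0,0],[0,0,0],[0,0,0],[0,0,0],[0,0,0]], roll=[0,0,0,0,0,0,0,0,0], hand=[0.75,0.75,0.75,0.6,0.4,0,0,0,0])

```text
time: 15.4
tcp_pos: [0.4404, 0.1859, 0.0283]
orientation: [0.221, 0.975, 0.0, 0.001]
contact_force: [-0.1, -0.3, 4.5]
opening: 0.521
grip_force: 61.9
```

Run:
```python
from h import *
plan(.543,-.0495,.14,1.571)
```

```text
t15.4 at [0.4404 0.1859 0.0283] yaw2.696 open0.521 grip62 F [-0.1 -0.3  4.5] q6 -0.97
  roll 1.125 (or -2.017) then shift (tool) [-235.4  102.5 -111.7] mm
```

Call:
step_arm(delta_pos=[[0,0,-0.005],[0,0,-0.015],[0,0,-0.03],[0,0,-0.03],[0,0,-0.032],[0,0,0],[0,0,0]], roll=[0,0,0,0,0,0,0], hand=[0,0,0,0,0,0,0])

```text
time: 16.1
tcp_pos: [0.4399, 0.186, 0.1402]
orientation: [0.221, 0.975, 0.0, 0.001]
contact_force: [-1.3, -0.5, -0.9]
opening: 0.52
grip_force: 61.4
```

```bash
cat >> h.py <<'E'
def fitgrey(im,x,y,a,z,smax=60,L=.088,W=.046):
    s=cv2.cvtColor(im,cv2.COLOR_RGB2HSV)[:,:,1].astype(float); m=np.clip((smax-s)/10,0,1)
    u=proj([x,y,z])[0]; k=np.zeros(m.shape,np.uint8); cv2.circle(k,tuple(int(i) for i in u),20,1,-1)
    return fit(m*k,x,y,a,L,W,z,z)
E
python3 - <<'E'
from h import *
im=ctrl.camera("top"); cv2.imwrite("raw_top1.png",im[:,:,::-1])
f=fitgrey(im,.543,-.048,1.571,.019); print(np.round(f,4))
v=cv2.resize(im[150:270,220:380,::-1],None,fx=5,fy=5,interpolation=cv2.INTER_CUBIC)
cv2.polylines(v,[np.int32((proj(corners(*f[:3],.088,.046,.019,.019)[:4])-[220,150]+.5)*5)],True,(0,0,255),1)
cv2.imwrite("pics/f1.png",v)
E
```

```text
[ 0.5434 -0.0508  1.5671 28.0078]
```

View pics/f1.png

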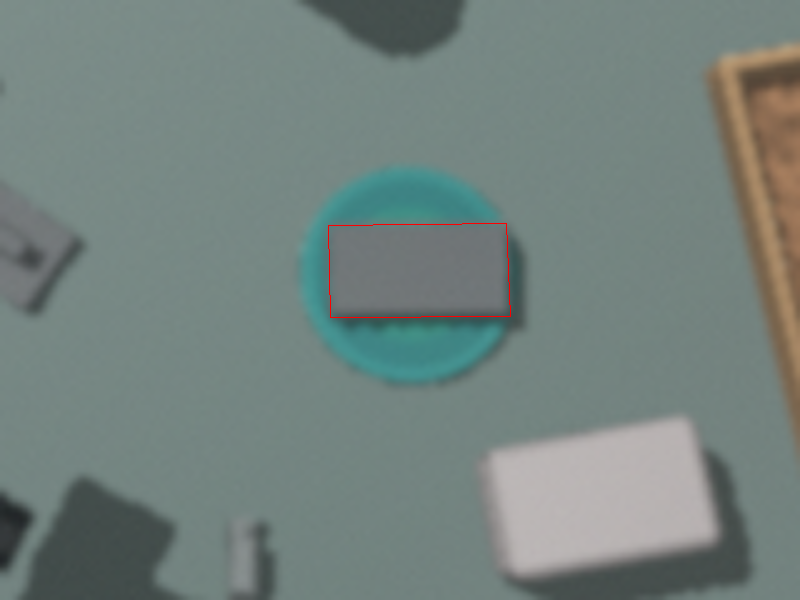

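The foot lies at about (419,270) and the coaster centre at about (411,275) in this crop. After parallax it is about 3 mm off in y, which is acceptable. Next I'll carry d5 over.

Call:
step_arm(delta_pos=[[0,0,0],[0,0,0],[0,0,0],[0,0,0],[0,0,0],[0,0,0],[0,0,0],[0,0,0],[0,0,0]], roll=[0.1405,0.1405,0.1405,0.1405,0.1405,0.1405,0.141,0.141,0], hand=[0,0,0,0,0,0,0,0,0])

```text
time: 17.05
tcp_pos: [0.4385, 0.1857, 0.1379]
orientation: [0.708, 0.707, -0.001, -0.001]
contact_force: [-0.2, -0.4, -0.6]
opening: 0.521
grip_force: 61.3
```

Call:
step_arm(delta_pos=[[-0.02,0.009,0],[-0.032,0.014,0],[-0.038,0.0165,0],[-0.04,0.017,0],[-0.038,0.0165,0],[-0.032,0.014,0],[-0.023,0.01,0.01],[-0.014,0.0065,0.015],[0,0,0.02],[0,0,0]], roll=[0,0,0,0,0,0,0,0,0,0], hand=[0,0,0,0,0,0,0,0,0,0])

```text
time: 18.05
tcp_pos: [0.5404, -0.0509, 0.0908]
orientation: [0.706, 0.708, -0.002, -0.003]
contact_force: [-1.2, 0.7, -0.5]
opening: 0.517
grip_force: 61.4
```

Run:
```python
from h import *
plan(.5434,-.051,.0475,1.569)
```

```text
t18.1 at [ 0.5404 -0.0509  0.0908] yaw1.573 open0.517 grip61 F [-1.2  0.7 -0.5] q6 -0.31
  roll 0.004 (or -3.138) then shift (tool) [-0.1  3.  43.3] mm
```

Call:
step_arm(delta_pos=[[0,0.001,0.015],[0,0,0.015],[0,0,0.008],[0,0,0],[0,0,0],[0,0,0]], roll=[0,0,0,0,0,0], hand=[0,0,0,0,0,0])

```text
time: 18.65
tcp_pos: [0.5448, -0.0512, 0.0572]
orientation: [0.707, 0.707, 0.0, 0.001]
contact_force: [-0.0, 0.1, -1.3]
opening: 0.517
grip_force: 61.4
```

Run:
```python
from h import *
plan(.5434,-.051,.0475,1.569)
```

```text
t18.6 at [ 0.5448 -0.0512  0.0572] yaw1.571 open0.517 grip61 F [-0.   0.1 -1.3] q6 -0.31
  roll 0.002 (or -3.139) then shift (tool) [ 0.2 -1.4  9.7] mm
```

Call:
step_arm(delta_pos=[[0,-0.0014,0.004],[0,0,0.003],[0,0,0.0015],[0,0,0.001],[0,0,0],[0,0,0]], roll=[0,0,0,0,0,0], hand=[0,0,0,0,0,0])

```text
time: 19.25
tcp_pos: [0.5428, -0.0511, 0.0473]
orientation: [0.707, 0.707, -0.0, -0.0]
contact_force: [-2.3, 1.3, 3.5]
opening: 0.518
grip_force: 61.8
```

Call:
step_arm(delta_pos=[[0,0,0.001],[0,0,0]], roll=[0,0], hand=[0,0])

```text
time: 19.45
tcp_pos: [0.5428, -0.0511, 0.0472]
orientation: [0.707, 0.707, -0.0, -0.0]
contact_force: [-7.0, 1.5, 13.9]
opening: 0.522
grip_force: 63.0
```

Call:
step_arm(delta_pos=[[0,0,-0.001],[0,0,0],[0,0,0],[0,0,-0.02],[0,0,-0.035],[0,0,-0.045],[0,0,0]], roll=[0,0,0,0,0,0,0.016], hand=[0.6,0.7,0.75,0.75,0.75,0.75,0.75])

```text
time: 20.15
tcp_pos: [0.5469, -0.0523, 0.1533]
orientation: [0.713, 0.701, 0.003, 0.005]
contact_force: [1.1, -0.0, 0.6]
opening: 0.754
grip_force: 0.0
```

Call:
step_arm(delta_pos=[[0.03,-0.007,0],[0.045,-0.011,0],[0.048,-0.012,0],[0.048,-0.012,0],[0.048,-0.012,0],[0.048,-0.012,0],[0.045,-0.012,0.01],[0.034,-0.009,0.02],[0.018,-0.005,0.02],[0,0,0.02]], roll=[0,0,0,0,0,0,0,0,0,0], hand=[0.75,0.75,0.75,0.75,0.75,0.75,0.75,0.75,0.75,0.75])

```text
time: 21.15
tcp_pos: [0.4554, 0.3168, 0.0758]
orientation: [0.712, 0.703, 0.0, -0.0]
contact_force: [0.1, -1.2, -0.6]
opening: 0.75
grip_force: 0.0
```

Run:
```python
from h import *
plan(.4503,.3140,.026,1.5546)
im=ctrl.camera("top"); cv2.imwrite("raw_top2.png",im[:,:,::-1])
for sm in (50,60,70): print(np.round(fitgrey(im,.543,-.05,1.571,.037,sm),4))
v=cv2.resize(im[160:250,260:350,::-1],None,fx=6,fy=6,interpolation=cv2.INTER_CUBIC); cv2.imwrite("pics/f2.png",v)
```

```text
t21.1 at [0.4554 0.3168 0.0758] yaw1.558 open0.750 grip0 F [ 0.1 -1.2 -0.6] q6 0.41
  roll 0.004 (or -3.138) then shift (tool) [-2.9 -5.1 49.8] mm
[ 5.42100e-01 -4.88000e-02  1.56220e+00  5.75804e+01]
[ 5.4220e-01 -4.7800e-02  1.5607e+00  5.5451e+01]
[ 5.42100e-01 -4.90000e-02  1.56110e+00  6.65078e+01]
```

View pics/f2.png

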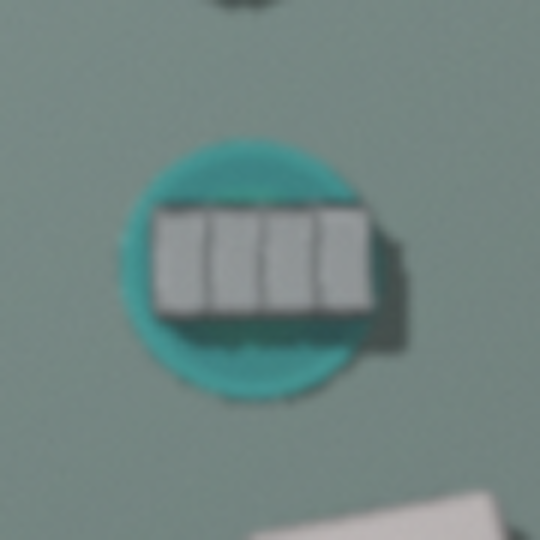

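Box d5 sits on the foot with its edges within about 2 mm. Now d4.

Call:
step_arm(delta_pos=[[0,0,0.02],[0,0,0.005],[0,0,0],[0,0,0]], roll=[0,0,0,0], hand=[0.75,0.75,0.75,0.75])

```text
time: 21.6
tcp_pos: [0.4572, 0.3142, 0.0527]
orientation: [0.713, 0.701, 0.0, 0.0]
contact_force: [-0.5, -0.3, -0.2]
opening: 0.748
grip_force: 0.0
```

Run:
```python
from h import *
plan(.4503,.3140,.026,1.5546)
```

```text
t21.6 at [0.4572 0.3142 0.0527] yaw1.554 open0.748 grip0 F [-0.5 -0.3 -0.2] q6 0.40
  roll -0.000 (or 3.141) then shift (tool) [-0.3 -6.9 26.7] mm
```

Call:
step_arm(delta_pos=[[0,-0.007,0],[0,0,0.015],[0,0,0.008],[0,0,0.003],[0,0,0],[0,0,0],[0,0,0],[0,0,0],[0,0,0],[0,0,0]], roll=[0,0,0,0,0,0,0,0,0,0], hand=[0.75,0.75,0.75,0.75,0.75,0.6,0.4,0,0,0])

```text
time: 22.6
tcp_pos: [0.4503, 0.3146, 0.0267]
orientation: [0.713, 0.701, 0.001, 0.0]
contact_force: [-0.2, 0.3, 3.6]
opening: 0.522
grip_force: 61.9
```

Call:
step_arm(delta_pos=[[0,0,0],[0,0,-0.005],[0,0,-0.015],[0,0,-0.03],[0,0,-0.03],[0,0,-0.032],[0,0,0],[0,0,0]], roll=[0,0,0,0,0,0,-0.0164,0], hand=[0,0,0,0,0,0,0,0])

```text
time: 23.4
tcp_pos: [0.45, 0.3146, 0.1394]
orientation: [0.707, 0.707, 0.001, 0.0]
contact_force: [-0.5, 0.2, -1.5]
opening: 0.522
grip_force: 61.5
```

Run:
```python
from h import *
plan(.5431,-.0497,.0655,1.571)
```

```text
t23.4 at [0.45   0.3146 0.1394] yaw1.572 open0.522 grip61 F [-0.5  0.2 -1.5] q6 0.39
  roll 0.001 (or -3.141) then shift (tool) [-364.3   93.    73.9] mm
```

Call:
step_arm(delta_pos=[[-0.03,0.007,0],[-0.045,0.0115,0],[-0.048,0.0125,0],[-0.048,0.0125,0],[-0.048,0.0125,0],[-0.048,0.0125,0],[-0.044,0.011,0],[-0.033,0.0085,0.0],[-0.0197,0.005,0.01],[0,0,0.02]], roll=[0,0,0,0,0,0,0,0,0,0], hand=[0,0,0,0,0,0,0,0,0,0])

```text
time: 24.4
tcp_pos: [0.5438, -0.0525, 0.108]
orientation: [0.708, 0.706, 0.0, 0.001]
contact_force: [0.1, 0.1, -0.8]
opening: 0.521
grip_force: 61.4
```

Call:
step_arm(delta_pos=[[0,0,0.02],[0,0,0.015],[0,0,0.003],[0,0,0],[0,0,0]], roll=[0,0,0,0,0], hand=[0,0,0,0,0])

```text
time: 24.9
tcp_pos: [0.5433, -0.0491, 0.0707]
orientation: [0.707, 0.707, 0.0, 0.0]
contact_force: [0.5, -0.5, -1.1]
opening: 0.519
grip_force: 61.4
```

Run:
```python
from h import *
plan(.5431,-.0491,.0637,1.571)
```

```text
t24.9 at [ 0.5433 -0.0491  0.0707] yaw1.572 open0.519 grip61 F [ 0.5 -0.5 -1.1] q6 -0.31
  roll 0.001 (or -3.141) then shift (tool) [ 0.  -0.2  7. ] mm
```

Excellent. Lowering to contact.

Call:
step_arm(delta_pos=[[0,0,0.003],[0,0,0.002],[0,0,0.001],[0,0,0.001],[0,0,0.001],[0,0,0],[0,0,0]], roll=[0,0,0,0,0,0,0], hand=[0,0,0,0,0,0,0])

```text
time: 25.6
tcp_pos: [0.543, -0.0492, 0.0636]
orientation: [0.707, 0.707, -0.0, 0.0]
contact_force: [-5.7, 1.2, 13.6]
opening: 0.521
grip_force: 63.0
```

Call:
step_arm(delta_pos=[[0,0,-0.001],[0,0,0],[0,0,0],[0,0,-0.02],[0,0,-0.03],[0,0,-0.03],[0,0,0],[0,0,0],[0,0,0],[0,0,0]], roll=[0,0,0,0,0,0,0.148,0.148,0.148,0], hand=[0.6,0.7,0.75,0.75,0.75,0.75,0.75,0.75,0.75,0.75])

```text
time: 26.6
tcp_pos: [0.5427, -0.0493, 0.1429]
orientation: [0.846, 0.534, -0.0, -0.0]
contact_force: [0.5, 1.0, -0.6]
opening: 0.753
grip_force: 0.0
```

Call:
step_arm(delta_pos=[[0.03,-0.0105,0],[0.043,-0.015,0],[0.045,-0.016,0],[0.045,-0.016,0],[0.045,-0.016,0],[0.045,-0.016,0],[0.043,-0.015,0],[0.037,-0.013,0.02],[0.024,-0.008,0.03],[0,0,0.03]], roll=[0,0,0,0,0,0,0,0,0,0], hand=[0.75,0.75,0.75,0.75,0.75,0.75,0.75,0.75,0.75,0.75])

```text
time: 27.6
tcp_pos: [0.5827, 0.331, 0.0625]
orientation: [0.843, 0.538, 0.001, -0.0]
contact_force: [-0.1, 0.0, 0.4]
opening: 0.751
grip_force: 0.0
```

Call:
step_arm(delta_pos=[[0,0,0],[0,0,0],[0,0,0]], roll=[0,0,0], hand=[0.75,0.75,0.75])

```text
time: 27.9
tcp_pos: [0.5841, 0.3268, 0.065]
orientation: [0.845, 0.534, 0.001, 0.0]
contact_force: [0.3, -0.0, 0.7]
opening: 0.753
grip_force: 0.0
```

Run:
```python
from h import *
plan(.5828,.3273,.026,1.1275)
im=ctrl.camera("top"); cv2.imwrite("raw_top3.png",im[:,:,::-1])
for sm in (50,60): print(np.round(fitgrey(im,.543,-.05,1.571,.055,sm),4))
```

```text
t27.9 at [0.5841 0.3268 0.065 ] yaw1.128 open0.753 grip0 F [ 0.3 -0.   0.7] q6 0.78
  roll 0.000 (or -3.141) then shift (tool) [-0.1 -1.3 39. ] mm
[ 5.417000e-01 -4.980000e-02  1.559600e+00  1.168451e+02]
[ 5.421000e-01 -5.030000e-02  1.581300e+00  1.363588e+02]
```

Call:
step_arm(delta_pos=[[0,-0.001,0.02],[0,0,0.012],[0,0,0.006],[0,0,0],[0,0,0],[0,0,0],[0,0,0],[0,0,0],[0,0,0],[0,0,0]], roll=[0,0,0,0,0,0,0,0,0,0], hand=[0.75,0.75,0.75,0.75,0.6,0.4,0,0,0,0])

```text
time: 28.95
tcp_pos: [0.5826, 0.3278, 0.0263]
orientation: [0.845, 0.534, 0.001, 0.0]
contact_force: [1.2, -0.3, 5.9]
opening: 0.521
grip_force: 63.5
```

Run:
```python
from h import *
plan(.5828,.3273,.026,1.1275)
```

```text
t28.9 at [0.5826 0.3278 0.0263] yaw1.127 open0.521 grip63 F [ 1.2 -0.3  5.9] q6 0.78
  roll -0.000 (or 3.141) then shift (tool) [-0.4  0.4  0.3] mm
```

Call:
step_arm(delta_pos=[[0,0,-0.005],[0,0,-0.015],[0,0,-0.03],[0,0,-0.04],[0,0,-0.04],[0,0,0],[0,0,0],[0,0,0],[0,0,0],[0,0,0]], roll=[0,0,0,0,0,-0.148,-0.148,-0.147,0,0], hand=[0,0,0,0,0,0,0,0,0,0])

```text
time: 29.95
tcp_pos: [0.5817, 0.3275, 0.1556]
orientation: [0.709, 0.706, 0.0, 0.0]
contact_force: [0.0, 0.3, -1.2]
opening: 0.52
grip_force: 62.7
```

Run:
```python
from h import *
plan(.5431,-.0497,.0655,1.571)
```

```text
t29.9 at [0.5817 0.3275 0.1556] yaw1.566 open0.520 grip63 F [ 0.   0.3 -1.2] q6 0.34
  roll -0.005 (or 3.137) then shift (tool) [-377.2  -38.7   90.1] mm
```

Call:
step_arm(delta_pos=[[-0.03,-0.003,0],[-0.045,-0.0045,0],[-0.0485,-0.005,0],[-0.0485,-0.005,0],[-0.0485,-0.005,0],[-0.0485,-0.005,0],[-0.046,-0.005,0],[-0.036,-0.004,0.0],[-0.0258,-0.002,0.01],[0,0,0.02]], roll=[-0.005,0,0,0,0,0,0,0,0,0], hand=[0,0,0,0,0,0,0,0,0,0])

```text
time: 30.95
tcp_pos: [0.5463, -0.0534, 0.1269]
orientation: [0.708, 0.706, 0.001, 0.002]
contact_force: [-0.0, 0.9, -1.1]
opening: 0.522
grip_force: 62.7
```

Call:
step_arm(delta_pos=[[0,0,0.02],[0,0,0.015],[0,0,0.003],[0,0,0],[0,0,0]], roll=[0,0,0,0,0], hand=[0,0,0,0,0])

```text
time: 31.45
tcp_pos: [0.5455, -0.0494, 0.088]
orientation: [0.706, 0.709, 0.0, 0.001]
contact_force: [0.3, -0.3, 0.3]
opening: 0.523
grip_force: 62.7
```

Run:
```python
from h import *
plan(.5431,-.0493,.0813,1.571)
```

```text
t31.4 at [ 0.5455 -0.0494  0.088 ] yaw1.575 open0.523 grip63 F [ 0.3 -0.3  0.3] q6 -0.31
  roll 0.004 (or -3.137) then shift (tool) [ 0.1 -2.4  6.7] mm
```

Call:
step_arm(delta_pos=[[0,-0.0024,0],[0,0,0.003],[0,0,0.002],[0,0,0.001],[0,0,0.001],[0,0,0],[0,0,0]], roll=[0.004,0,0,0,0,0,0], hand=[0,0,0,0,0,0,0])

```text
time: 32.15
tcp_pos: [0.5424, -0.0495, 0.0812]
orientation: [0.707, 0.707, -0.0, -0.0]
contact_force: [-5.7, 0.6, 10.4]
opening: 0.523
grip_force: 64.0
```

Call:
step_arm(delta_pos=[[0,0,-0.001],[0,0,0],[0,0,0],[0,0,-0.02],[0,0,-0.03],[0,0,-0.03],[0,0,0],[0,0,0],[0,0,0],[0,0,0]], roll=[0,0,0,0,0,0,0.1375,0.1375,0.1375,0], hand=[0.6,0.7,0.75,0.75,0.75,0.75,0.75,0.75,0.75,0.75])

```text
time: 33.15
tcp_pos: [0.5423, -0.0495, 0.161]
orientation: [0.837, 0.547, -0.0, -0.0]
contact_force: [0.4, 0.3, -0.1]
opening: 0.754
grip_force: 0.0
```

Call:
step_arm(delta_pos=[[0.026,-0.015,0],[0.039,-0.0225,0],[0.042,-0.024,0],[0.042,-0.024,0],[0.042,-0.024,0],[0.042,-0.024,0],[0.042,-0.024,0],[0.042,-0.024,0],[0.042,-0.024,0],[0.037,-0.022,0]], roll=[0,0,0,0,0,0,0,0,0,0], hand=[0.75,0.75,0.75,0.75,0.75,0.75,0.75,0.75,0.75,0.75])

```text
time: 34.15
tcp_pos: [0.4919, 0.4068, 0.1609]
orientation: [0.835, 0.55, 0.0, -0.0]
contact_force: [-0.1, 0.2, -0.6]
opening: 0.756
grip_force: 0.0
```

Call:
step_arm(delta_pos=[[0.03,-0.0185,0.02],[0,0,0.035],[0,0,0.035],[0,0,0],[0,0,0],[0,0,0]], roll=[0,0,0,0,0,0], hand=[0.75,0.75,0.75,0.75,0.75,0.75])

```text
time: 34.75
tcp_pos: [0.4891, 0.44, 0.0734]
orientation: [0.837, 0.548, 0.002, 0.0]
contact_force: [-0.0, -0.8, 0.4]
opening: 0.749
grip_force: 0.0
```

Run:
```python
from h import *
plan(.488,.4397,.026,1.1587)
im=ctrl.camera("top"); cv2.imwrite("raw_top4.png",im[:,:,::-1])
for sm in (40,50,60): print(np.round(fitgrey(im,.543,-.05,1.571,.073,sm),4))
```

```text
t34.8 at [0.4891 0.44   0.0734] yaw1.159 open0.749 grip0 F [-0.  -0.8  0.4] q6 0.96
  roll 0.001 (or -3.141) then shift (tool) [-0.7 -0.9 47.4] mm
[ 5.40500e-01 -4.96000e-02  1.57390e+00  1.05351e+02]
[ 5.412000e-01 -4.980000e-02  1.613600e+00  1.608078e+02]
[ 5.415000e-01 -4.950000e-02  1.596500e+00  1.809314e+02]
```

Call:
step_arm(delta_pos=[[-0.0007,-0.001,0.02],[0,0,0.018],[0,0,0.008],[0,0,0.001],[0,0,0],[0,0,0],[0,0,0],[0,0,0],[0,0,0],[0,0,0]], roll=[0,0,0,0,0,0,0,0,0,0], hand=[0.75,0.75,0.75,0.75,0.75,0.6,0.4,0,0,0])

```text
time: 35.8
tcp_pos: [0.4873, 0.4397, 0.0254]
orientation: [0.837, 0.547, 0.001, 0.0]
contact_force: [0.2, -0.7, 6.0]
opening: 0.521
grip_force: 63.6
```

Call:
step_arm(delta_pos=[[0,0,0],[0,0,0]], roll=[0,0], hand=[0,0])

```text
time: 36.0
tcp_pos: [0.4873, 0.4397, 0.0254]
orientation: [0.837, 0.547, 0.001, 0.0]
contact_force: [0.0, 0.5, 6.0]
opening: 0.526
grip_force: 63.6
```

Run:
```python
from h import *
plan(.488,.4397,.026,1.1587)
```

```text
t36.0 at [0.4873 0.4397 0.0254] yaw1.159 open0.526 grip64 F [0.  0.5 6. ] q6 0.97
  roll 0.000 (or -3.142) then shift (tool) [ 0.3  0.7 -0.6] mm
```

Call:
step_arm(delta_pos=[[0,0,-0.005],[0,0,-0.02],[0,0,-0.04],[0,0,-0.04],[0,0,-0.04],[0,0,0],[0,0,0],[0,0,0],[0,0,0],[0,0,0]], roll=[0,0,0,0,0,-0.1375,-0.1375,-0.1375,0,0], hand=[0,0,0,0,0,0,0,0,0,0])

```text
time: 37.0
tcp_pos: [0.4861, 0.439, 0.1687]
orientation: [0.708, 0.706, -0.0, -0.0]
contact_force: [1.2, 0.7, -0.8]
opening: 0.522
grip_force: 62.9
```

Run:
```python
from h import *
plan(.5431,-.0497,.106,1.571)
```

```text
t37.0 at [0.4861 0.439  0.1687] yaw1.568 open0.522 grip63 F [ 1.2  0.7 -0.8] q6 0.56
  roll -0.003 (or 3.138) then shift (tool) [-488.7   56.9   62.7] mm
```

Call:
step_arm(delta_pos=[[-0.03,0.0035,0],[-0.045,0.005,0],[-0.049,0.006,0],[-0.049,0.006,0],[-0.049,0.006,0],[-0.049,0.006,0],[-0.049,0.006,0],[-0.049,0.006,0],[-0.045,0.005,0],[-0.035,0.004,0]], roll=[-0.003,0,0,0,0,0,0,0,0,0], hand=[0,0,0,0,0,0,0,0,0,0])

```text
time: 38.0
tcp_pos: [0.5413, -0.0124, 0.1692]
orientation: [0.708, 0.707, -0.0, 0.0]
contact_force: [1.2, 0.1, -0.4]
opening: 0.524
grip_force: 62.9
```

Call:
step_arm(delta_pos=[[-0.025,0.0025,0],[-0.015,0.001,0.005],[0,0,0.02],[0,0,0.02],[0,0,0.015],[0,0,0.004],[0,0,0],[0,0,0]], roll=[0,0,0,0,0,0,0,0], hand=[0,0,0,0,0,0,0,0])

```text
time: 38.8
tcp_pos: [0.5456, -0.0495, 0.1058]
orientation: [0.706, 0.708, 0.0, 0.0]
contact_force: [0.1, -0.1, -0.7]
opening: 0.519
grip_force: 62.9
```

Run:
```python
from h import *
plan(.5427,-.050,.0984,1.571)
```

```text
t38.8 at [ 0.5456 -0.0495  0.1058] yaw1.574 open0.519 grip63 F [ 0.1 -0.1 -0.7] q6 -0.31
  roll 0.003 (or -3.138) then shift (tool) [-0.5 -2.9  7.4] mm
```

Call:
step_arm(delta_pos=[[-0.0005,-0.0027,0],[0,0,0.003],[0,0,0.002],[0,0,0.001],[0,0,0.001],[0,0,0.001],[0,0,0],[0,0,0]], roll=[0.003,0,0,0,0,0,0,0], hand=[0,0,0,0,0,0,0,0])

```text
time: 39.6
tcp_pos: [0.5424, -0.0502, 0.0983]
orientation: [0.707, 0.707, -0.0, -0.0]
contact_force: [-4.9, 0.9, 10.6]
opening: 0.524
grip_force: 64.2
```

Call:
step_arm(delta_pos=[[0,0,-0.001],[0,0,0],[0,0,0],[0,0,-0.02],[0,0,-0.03],[0,0,-0.03],[0,0,0],[0,0,0],[0,0,0],[0,0,0]], roll=[0,0,0,0,0,0,-0.137,-0.137,-0.137,0], hand=[0.6,0.7,0.75,0.75,0.75,0.65,0.65,0.65,0.65,0.65])

```text
time: 40.6
tcp_pos: [0.5422, -0.0502, 0.178]
orientation: [0.547, 0.837, -0.0, -0.0]
contact_force: [0.2, -0.3, -0.2]
opening: 0.648
grip_force: 0.0
```

Call:
step_arm(delta_pos=[[0.02,0.021,0],[0.028,0.029,0],[0.032,0.033,0],[0.034,0.035,0],[0.034,0.035,0],[0.03,0.031,0],[0.0214,0.0217,0.02],[0,0,0.04],[0,0,0.04],[0,0,0]], roll=[0,0,0,0,0,0,0,0,0,0], hand=[0.65,0.65,0.65,0.65,0.65,0.65,0.65,0.65,0.65,0.65])

```text
time: 41.6
tcp_pos: [0.6458, 0.2144, 0.0704]
orientation: [0.549, 0.836, -0.004, -0.005]
contact_force: [-1.0, -1.7, -0.6]
opening: 0.649
grip_force: 0.0
```

Call:
step_arm(delta_pos=[[0,0,0],[0,0,0]], roll=[0,0], hand=[0.65,0.65])

```text
time: 41.8
tcp_pos: [0.6529, 0.2149, 0.0809]
orientation: [0.548, 0.836, 0.001, 0.002]
contact_force: [0.8, 0.4, 0.3]
opening: 0.654
grip_force: 0.0
```

Run:
```python
from h import *
plan(.6513,.2148,.030,1.9818)
im=ctrl.camera("top"); cv2.imwrite("raw_top5.png",im[:,:,::-1]); s=ctrl.camera("scene")
for sm in (40,50): print(np.round(fitgrey(im,.543,-.05,1.571,.091,sm),4))
cv2.imwrite("pics/s6.png",np.hstack([cv2.resize(im[150:250,250:350,::-1],(400,400),interpolation=cv2.INTER_CUBIC),cv2.resize(s[130:230,210:310,::-1],(400,400),interpolation=cv2.INTER_CUBIC)]))
```

```text
t41.8 at [0.6529 0.2149 0.0809] yaw1.981 open0.654 grip0 F [0.8 0.4 0.3] q6 -0.26
  roll -0.001 (or 3.140) then shift (tool) [ 0.6 -1.5 50.9] mm
[ 5.403000e-01 -4.990000e-02  1.617900e+00  1.814235e+02]
[ 5.397000e-01 -4.970000e-02  1.618000e+00  2.376765e+02]
```

View pics/s6.png

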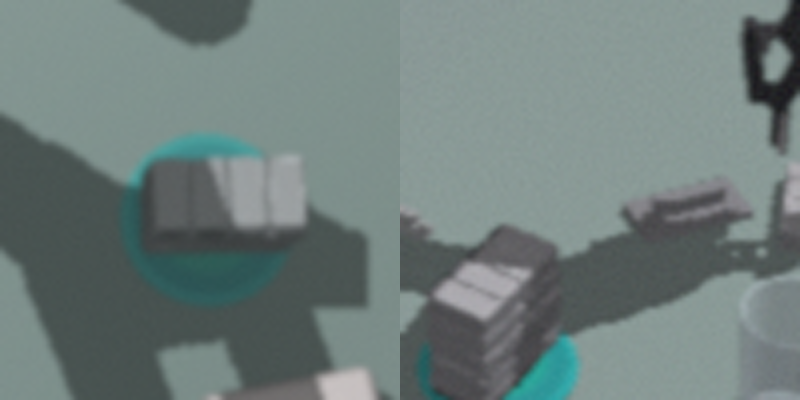

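The stack of four looks straight and flush. The cap lies untouched at (685,205) in the right half, clear of the finger. Now d1.

Call:
step_arm(delta_pos=[[0,0,0.02],[0,0,0.015],[0,0,0],[0,0,0]], roll=[0,0,0,0], hand=[0.65,0.65,0.65,0.65])

```text
time: 42.3
tcp_pos: [0.651, 0.2148, 0.0432]
orientation: [0.548, 0.837, -0.0, -0.0]
contact_force: [0.6, -0.1, 0.1]
opening: 0.651
grip_force: 0.0
```

Run:
```python
from h import *
plan(.6513,.2148,.030,1.9818)
```

```text
t42.3 at [0.651  0.2148 0.0432] yaw1.982 open0.651 grip0 F [ 0.6 -0.1  0.1] q6 -0.27
  roll 0.000 (or -3.141) then shift (tool) [-0.1  0.3 13.2] mm
```

Call:
step_arm(delta_pos=[[0,0,0.008],[0,0,0.005],[0,0,0],[0,0,0],[0,0,0],[0,0,0],[0,0,0],[0,0,0],[0,0,0]], roll=[0,0,0,0,0,0,0,0,0], hand=[0.65,0.65,0.65,0.6,0.4,0,0,0,0])

```text
time: 43.2
tcp_pos: [0.6515, 0.2149, 0.0307]
orientation: [0.548, 0.837, 0.0, 0.0]
contact_force: [1.2, 0.5, 3.9]
opening: 0.518
grip_force: 62.4
```

Run:
```python
from h import *
plan(.6513,.2148,.030,1.9818)
```

```text
t43.2 at [0.6515 0.2149 0.0307] yaw1.982 open0.518 grip62 F [1.2 0.5 3.9] q6 -0.27
  roll 0.000 (or -3.141) then shift (tool) [-0.  -0.3  0.7] mm
```

Call:
step_arm(delta_pos=[[0,0,-0.005],[0,0,-0.02],[0,0,-0.04],[0,0,-0.05],[0,0,-0.04],[0,0,0],[0,0,0],[0,0,0],[0,0,0],[0,0,0]], roll=[0,0,0,0,0,0.137,0.137,0.137,0,0], hand=[0,0,0,0,0,0,0,0,0,0])

```text
time: 44.2
tcp_pos: [0.6507, 0.2148, 0.1847]
orientation: [0.706, 0.709, -0.0, -0.0]
contact_force: [0.5, -0.2, -1.0]
opening: 0.519
grip_force: 61.9
```

Run:
```python
from h import *
plan(.5427,-.0497,.126,1.571)
```

```text
t44.2 at [0.6507 0.2148 0.1847] yaw1.575 open0.519 grip62 F [ 0.5 -0.2 -1. ] q6 0.14
  roll 0.004 (or -3.138) then shift (tool) [-264.4 -108.1   58.7] mm
```

Call:
step_arm(delta_pos=[[-0.022,-0.009,0],[-0.035,-0.0143,0],[-0.042,-0.0172,0],[-0.044,-0.018,0],[-0.042,-0.0172,0],[-0.037,-0.0151,0],[-0.028,-0.0114,0],[-0.0144,-0.0059,0],[0,0,0.02],[0,0,0.02]], roll=[0.004,0,0,0,0,0,0,0,0,0], hand=[0,0,0,0,0,0,0,0,0,0])

```text
time: 45.2
tcp_pos: [0.5428, -0.0497, 0.1455]
orientation: [0.708, 0.706, 0.001, 0.001]
contact_force: [0.7, 0.1, -0.5]
opening: 0.516
grip_force: 62.0
```

Call:
step_arm(delta_pos=[[0,0,0.012],[0,0,0.004],[0,0,0],[0,0,0],[0,0,0]], roll=[0,0,0,0,0], hand=[0,0,0,0,0])

```text
time: 45.7
tcp_pos: [0.5429, -0.0492, 0.1301]
orientation: [0.708, 0.706, 0.0, 0.001]
contact_force: [0.3, -0.2, -0.4]
opening: 0.519
grip_force: 61.9
```

Run:
```python
from h import *
plan(.5425,-.0497,.1217,1.571)
```

```text
t45.7 at [ 0.5429 -0.0492  0.1301] yaw1.568 open0.519 grip62 F [ 0.3 -0.2 -0.4] q6 -0.31
  roll -0.003 (or 3.138) then shift (tool) [-0.5 -0.4  8.4] mm
```

Call:
step_arm(delta_pos=[[-0.0005,-0.0002,0.003],[0,0,0.002],[0,0,0.001],[0,0,0.001],[0,0,0.001],[0,0,0.001],[0,0,0],[0,0,0]], roll=[-0.003,0,0,0,0,0,0,0], hand=[0,0,0,0,0,0,0,0])

```text
time: 46.5
tcp_pos: [0.542, -0.0497, 0.1216]
orientation: [0.707, 0.707, -0.0, 0.0]
contact_force: [-5.6, 1.9, 11.1]
opening: 0.519
grip_force: 63.3
```

Call:
step_arm(delta_pos=[[0,0,-0.001],[0,0,0],[0,0,0],[0,0,-0.02],[0,0,-0.03],[0,0,-0.03],[0,0,0],[0,0,0],[0,0,0],[0,0,0]], roll=[0,0,0,0,0,0.124,0.124,0.124,0.124,0.124], hand=[0.6,0.7,0.75,0.75,0.75,0.5,0.5,0.5,0.5,0.5])

```text
time: 47.5
tcp_pos: [0.5418, -0.0497, 0.2009]
orientation: [0.89, 0.455, -0.0, -0.0]
contact_force: [-0.7, -0.0, 0.7]
opening: 0.501
grip_force: 0.0
```

Call:
step_arm(delta_pos=[[0,0,0],[0.022,-0.012,0],[0.035,-0.019,0],[0.04,-0.021,0],[0.04,-0.021,0],[0.034,-0.018,0.01],[0.023,-0.012,0.03],[0,0,0.04],[0,0,0.04],[0,0,0]], roll=[0,0,0,0,0,0,0,0,0,0], hand=[0.5,0.5,0.5,0.5,0.5,0.5,0.5,0.5,0.5,0.5])

```text
time: 48.5
tcp_pos: [0.5659, 0.1679, 0.0748]
orientation: [0.888, 0.459, -0.006, -0.002]
contact_force: [-0.7, 0.3, -0.6]
opening: 0.497
grip_force: 0.0
```

Call:
step_arm(delta_pos=[[0,0,0.01],[0,0,0],[0,0,0]], roll=[0,0,0], hand=[0.5,0.5,0.5])

```text
time: 48.8
tcp_pos: [0.5724, 0.1679, 0.0731]
orientation: [0.889, 0.457, 0.001, 0.001]
contact_force: [-0.4, 0.7, 0.8]
opening: 0.5
grip_force: 0.0
```

Run:
```python
from h import *
plan(.571,.1681,.036,.9506)
im=ctrl.camera("top"); s=ctrl.camera("scene")
cv2.imwrite("pics/s7.png",np.hstack([cv2.resize(im[140:240,200:340,::-1],(400,286),interpolation=cv2.INTER_CUBIC),cv2.resize(s[130:230,200:340,::-1],(400,286),interpolation=cv2.INTER_CUBIC)]))
```

```text
t48.8 at [0.5724 0.1679 0.0731] yaw0.950 open0.500 grip0 F [-0.4  0.7  0.8] q6 0.71
  roll -0.000 (or 3.141) then shift (tool) [-0.7 -1.3 37.1] mm
```

View pics/s7.png

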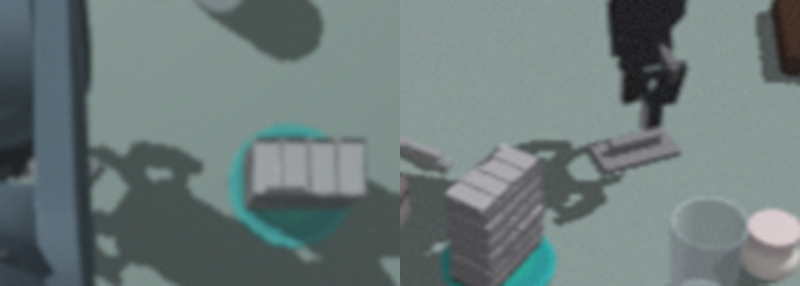

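All five boxes are stacked straight, and the gripper is over the cap. Descending to the ridge.

Call:
step_arm(delta_pos=[[-0.0003,-0.0005,0.015],[0,0,0.012],[0,0,0.007],[0,0,0.001],[0,0,0],[0,0,0]], roll=[0,0,0,0,0,0], hand=[0.5,0.5,0.5,0.5,0.5,0.5])

```text
time: 49.5
tcp_pos: [0.5706, 0.1681, 0.0363]
orientation: [0.889, 0.457, 0.0, 0.0]
contact_force: [-0.2, 0.1, 0.4]
opening: 0.498
grip_force: 0.0
```

Call:
step_arm(delta_pos=[[0,0,0],[0,0,0],[0,0,0],[0,0,0],[0,0,0],[0,0,0],[0,0,0],[0,0,0]], roll=[0,0,0,0,0,0,0,0], hand=[0.4,0.3,0.2,0.1,0,0,0,0])

```text
time: 50.3
tcp_pos: [0.5708, 0.1681, 0.0366]
orientation: [0.889, 0.457, 0.0, 0.0]
contact_force: [-0.5, 0.5, 6.1]
opening: 0.116
grip_force: 59.7
```

Run:
```python
from h import *
plan(.571,.1681,.036,.9506)
```

```text
t50.3 at [0.5708 0.1681 0.0366] yaw0.950 open0.116 grip60 F [-0.5  0.5  6.1] q6 0.71
  roll -0.000 (or 3.141) then shift (tool) [0.1 0.2 0.6] mm
```

Call:
step_arm(delta_pos=[[0,0,-0.004],[0,0,-0.02],[0,0,-0.04],[0,0,-0.045],[0,0,-0.04],[0,0,0],[0,0,0],[0,0,0],[0,0,0],[0,0,0]], roll=[0,0,0,0,0,-0.124,-0.124,-0.124,-0.124,-0.125], hand=[0,0,0,0,0,0,0,0,0,0])

```text
time: 51.3
tcp_pos: [0.5699, 0.168, 0.1846]
orientation: [0.705, 0.709, -0.0, -0.0]
contact_force: [-0.5, -0.3, -0.9]
opening: 0.119
grip_force: 59.0
```

Call:
step_arm(delta_pos=[[0,0,0],[0,0,0]], roll=[0,0], hand=[0,0])

```text
time: 51.5
tcp_pos: [0.5701, 0.1681, 0.1848]
orientation: [0.708, 0.706, -0.0, -0.0]
contact_force: [-0.4, 0.1, -0.0]
opening: 0.119
grip_force: 59.0
```

Run:
```python
from h import *
plan(.5424,-.0498,.1456,1.571)
```

```text
t51.5 at [0.5701 0.1681 0.1848] yaw1.568 open0.119 grip59 F [-0.4  0.1 -0. ] q6 0.09
  roll -0.003 (or 3.139) then shift (tool) [-217.8  -27.7   39.2] mm
```

Call:
step_arm(delta_pos=[[-0.02,-0.0026,0],[-0.03,-0.0038,0],[-0.036,-0.0046,0],[-0.038,-0.0048,0],[-0.036,-0.0046,0],[-0.03,-0.0038,0],[-0.018,-0.0023,0],[-0.0098,-0.0012,0.01],[0,0,0.01],[0,0,0.01]], roll=[-0.003,0,0,0,0,0,0,0,0,0], hand=[0,0,0,0,0,0,0,0,0,0])

```text
time: 52.5
tcp_pos: [0.5429, -0.0491, 0.1537]
orientation: [0.706, 0.708, -0.0, -0.001]
contact_force: [1.0, 0.3, 0.4]
opening: 0.119
grip_force: 59.0
```

Call:
step_arm(delta_pos=[[0,0,0.002],[0,0,0],[0,0,0]], roll=[0,0,0], hand=[0,0,0])

```text
time: 52.8
tcp_pos: [0.5436, -0.0491, 0.1531]
orientation: [0.706, 0.709, 0.0, 0.0]
contact_force: [-0.3, 0.6, -0.7]
opening: 0.118
grip_force: 59.0
```

Run:
```python
from h import *
plan(.5424,-.0498,.1456,1.571)
```

```text
t52.8 at [ 0.5436 -0.0491  0.1531] yaw1.575 open0.118 grip59 F [-0.3  0.6 -0.7] q6 -0.31
  roll 0.004 (or -3.137) then shift (tool) [-0.7 -1.2  7.5] mm
```

Call:
step_arm(delta_pos=[[-0.0007,-0.001,0.003],[0,0,0.002],[0,0,0.001],[0,0,0.001],[0,0,0.001],[0,0,0],[0,0,0]], roll=[0.004,0,0,0,0,0,0], hand=[0,0,0,0,0,0,0])

```text
time: 53.5
tcp_pos: [0.5427, -0.0506, 0.1456]
orientation: [0.707, 0.707, 0.0, 0.0]
contact_force: [-1.1, 0.7, 4.0]
opening: 0.12
grip_force: 59.5
```

Call:
step_arm(delta_pos=[[0,0,-0.0005],[0,0,0],[0,0,0],[0,0,0],[0,0,-0.015],[0,0,-0.03],[0,0,-0.03],[0,0,0],[0,0,0]], roll=[0,0,0,0,0,0,0,0,0], hand=[0.25,0.35,0.4,0.4,0.5,0.8,1,1,1])

```text
time: 54.4
tcp_pos: [0.543, -0.0507, 0.2222]
orientation: [0.707, 0.707, 0.001, 0.001]
contact_force: [-0.7, 0.7, 0.4]
opening: 1.002
grip_force: 0.0
```

Call:
step_arm(delta_pos=[[0.04,0,0],[0.045,0,0],[0.045,0,0],[0.045,0,0],[0.04,0,0],[0,0,0]], roll=[0,0,0,0,0,0], hand=[1,1,1,1,1,1])

```text
time: 55.0
tcp_pos: [0.5409, 0.1688, 0.2193]
orientation: [0.706, 0.709, -0.0, -0.001]
contact_force: [-0.3, -0.6, -0.1]
opening: 1.0
grip_force: 0.0
```

Run:
```python
from h import *
plan(.43,-.1305,.15,1.737)
im=ctrl.camera("top"); s=ctrl.camera("scene"); cv2.imwrite("raw_top6.png",im[:,:,::-1])
for f in ("raw_top1.png",None):
    i=cv2.imread(f)[:,:,::-1] if f else im
    m=np.clip((i.min(2).astype(float)-125)/15,0,1); u=proj([.43,-.13,.05])[0]; k=np.zeros(m.shape,np.uint8); cv2.circle(k,tuple(int(x) for x in u),32,1,-1); m=m*k
    print(np.round(fit(m,.43,-.13,.166,.057,.095,.052,.052),4))
cv2.imwrite("pics/s8.png",np.hstack([cv2.resize(im[150:300,260:380,::-1],(400,500),interpolation=cv2.INTER_CUBIC),cv2.resize(s[130:280,160:280,::-1],(400,500),interpolation=cv2.INTER_CUBIC)]))
```

```text
t55.0 at [0.5409 0.1688 0.2193] yaw1.575 open1.000 grip0 F [-0.3 -0.6 -0.1] q6 0.09
  roll -0.162 (or 2.980) then shift (tool) [-276.8 -158.9   69.3] mm
[ 0.4329 -0.1271  0.1526 97.5294]
[ 4.407000e-01 -1.193000e-01 -3.473000e-01  7.225098e+02]
```

View pics/s8.png

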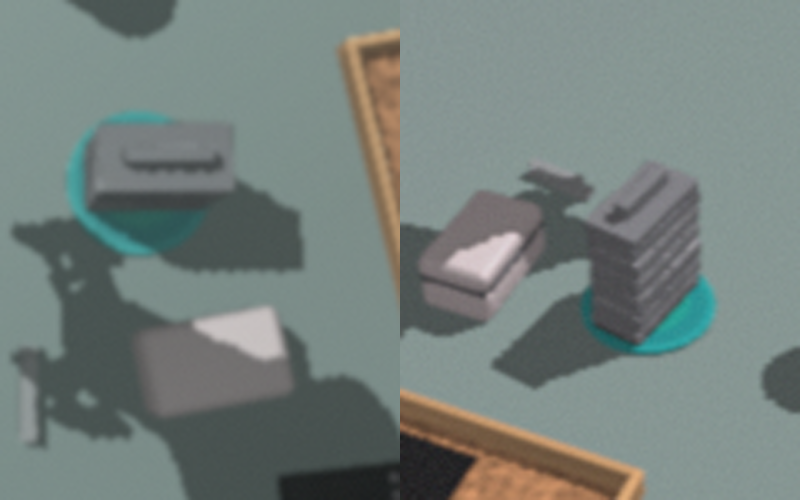

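The organiser is complete and upright. The charger has been knocked: its top corners are now at (135,335), (273,307), (293,390) and (155,417) in the left half, still upright. I'll measure it again.

Run:
```python
from h import *
def sh(name,pts,sc,o,z):
    w=np.array([ray(o[0]+u/sc-.5,o[1]+v/sc-.5,z)[:2] for u,v in pts])
    e=np.roll(w,-1,0)-w; x=(w[0]+w[1]-w[2]-w[3]); print(name,w.mean(0).round(4),np.linalg.norm(e,axis=1).round(4),np.arctan2(x[1],x[0]).round(3))
sh("before",[(488,455),(685,418),(720,540),(505,577)],5,(220,150),.05)
sh("now",[(135,335),(273,307),(293,390),(155,417)],3.333,(260,150),.05)
i=cv2.imread("raw_top6.png")[:,:,::-1].copy()
b=i.astype(float); m=np.clip((11-(b[:,:,1]-b[:,:,0])*120/np.maximum(b[:,:,1],40))/5,0,1)*(b.max(2)>75)
u=proj([.42,-.095,.05])[0]; k=np.zeros(m.shape,np.uint8); cv2.circle(k,tuple(int(x) for x in u),30,1,-1)
f=fit(m*k,.415,-.095,.15,.060,.098,.045,.045); print(np.round(f,4))
v=cv2.resize(i[220:300,280:380,::-1],None,fx=5,fy=5,interpolation=cv2.INTER_CUBIC)
cv2.polylines(v,[np.int32((proj(corners(*f[:3],.060,.098,.045,.045)[:4])-[280,220]+.5)*5)],True,(0,0,255),1); cv2.imwrite("pics/c1.png",v)
```

```text
before [ 0.4315 -0.1261] [0.0939 0.0575 0.1008 0.056 ] 0.159
now [ 0.411  -0.0888] [0.0985 0.0577 0.0971 0.0569] 0.197
[ 4.108000e-01 -8.890000e-02  1.738000e-01  1.537976e+02]
```

View pics/c1.png

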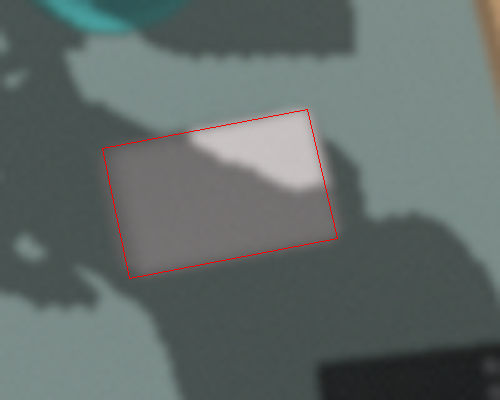

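Call:
step_arm(delta_pos=[[0,0,0],[0,0,0],[-0.02,-0.015,0],[-0.035,-0.026,0],[-0.038,-0.029,0],[-0.038,-0.029,0],[-0.038,-0.029,0],[-0.035,-0.026,0],[-0.0272,-0.0195,0.02],[0,0,0.03]], roll=[-0.085,-0.085,0,0,0,0,0,0,0,0], hand=[1,1,1,1,1,1,1,1,1,1])

```text
time: 56.1
tcp_pos: [0.4098, -0.0976, 0.1715]
orientation: [0.647, 0.762, -0.0, 0.002]
contact_force: [0.8, -0.6, 0.3]
opening: 1.002
grip_force: 0.0
```

Call:
step_arm(delta_pos=[[0,0,0.03],[0,0,0.02],[0,0,0],[0,0,0],[0,0,0]], roll=[0,0,0,0,0], hand=[1,1,1,1,1])

```text
time: 56.6
tcp_pos: [0.4111, -0.0935, 0.1218]
orientation: [0.645, 0.764, 0.0, 0.001]
contact_force: [-0.7, 0.0, 0.0]
opening: 1.0
grip_force: 0.0
```

Run:
```python
from h import *
plan(.410,-.0889,.042,1.745)
```

```text
t56.6 at [ 0.4111 -0.0935  0.1218] yaw1.740 open1.000 grip0 F [-0.7  0.   0. ] q6 -0.68
  roll -0.005 (or 3.136) then shift (tool) [ 4.7 -0.3 79.8] mm
```

Call:
step_arm(delta_pos=[[0.0047,0,0.02],[0,0,0.02],[0,0,0.02],[0,0,0.014],[0,0,0.006],[0,0,0],[0,0,0]], roll=[-0.005,0,0,0,0,0,0], hand=[1,1,1,1,1,1,1])

```text
time: 57.3
tcp_pos: [0.4105, -0.0884, 0.0416]
orientation: [0.643, 0.766, 0.0, 0.001]
contact_force: [0.2, -0.1, -0.0]
opening: 0.999
grip_force: 0.0
```

Call:
step_arm(delta_pos=[[0,0,0],[0,0,0],[0,0,0],[0,0,0],[0,0,0],[0,0,0],[0,0,0]], roll=[0,0,0,0,0,0,0], hand=[0.8,0.6,0.4,0,0,0,0])

```text
time: 58.0
tcp_pos: [0.4104, -0.0884, 0.0417]
orientation: [0.643, 0.766, 0.0, 0.001]
contact_force: [-1.8, 0.0, 6.8]
opening: 0.715
grip_force: 65.6
```

Call:
step_arm(delta_pos=[[0,0,-0.004],[0,0,-0.012],[0,0,-0.025],[0,0,-0.03],[0,0,0],[0,0,0]], roll=[0,0,0,0,0,0], hand=[0,0,0,0,0,0])

```text
time: 58.6
tcp_pos: [0.4099, -0.0881, 0.112]
orientation: [0.643, 0.766, 0.0, 0.001]
contact_force: [-1.5, -0.2, -2.6]
opening: 0.714
grip_force: 66.1
```

Run:
```python
from h import *
plan(.5105,-.302,.051,1.737)
```

```text
t58.6 at [ 0.4099 -0.0881  0.112 ] yaw1.745 open0.714 grip66 F [-1.5 -0.2 -2.6] q6 -0.67
  roll 0.008 (or -3.133) then shift (tool) [-227.5   63.8   61. ] mm
```

Run:
```python
from h import *
for fn in ("raw_top2.png","raw_top4.png"):
    i=cv2.imread(fn); m=np.clip((60-i.max(2).astype(float))/15,0,1)
    u=proj([.509,-.30,.009])[0]; k=np.zeros(m.shape,np.uint8); cv2.circle(k,tuple(int(x) for x in u),28,1,-1)
    f=fit(m*k,.509,-.30,.166,.068,.106,.009,.009); print(np.round(f,4))
v=cv2.resize(i[150:250,355:455],None,fx=5,fy=5,interpolation=cv2.INTER_CUBIC)
cv2.polylines(v,[np.int32((proj(corners(*f[:3],.068,.106,.009,.009)[:4])-[355,150]+.5)*5)],True,(0,0,255),1); cv2.imwrite("pics/p1.png",v)
```

```text
[  0.5097  -0.3021   0.2174 214.0784]
[  0.51    -0.3034   0.1965 191.8118]
```

View pics/p1.png

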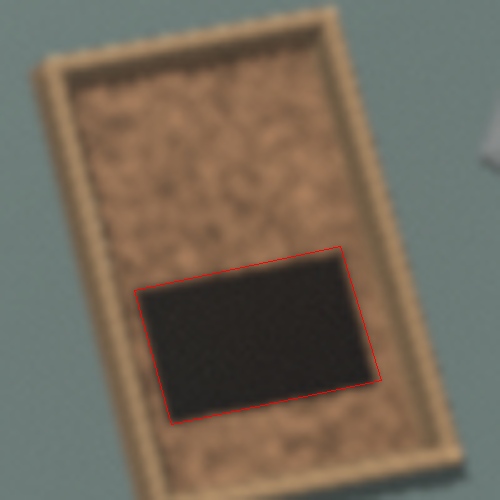

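I've now viewed 16 pictures, two over the limit of 14, so from here I'll check by numbers only. The pad's corners in that last crop are at about (137,290), (341,250), (378,380) and (172,420). Its centre agrees with the original grasp position. Now carrying the charger back.

Call:
step_arm(delta_pos=[[-0.02,0.0056,0],[-0.03,0.0085,0],[-0.036,0.0101,0],[-0.036,0.0101,0],[-0.036,0.0101,0],[-0.031,0.0088,0],[-0.0235,0.0068,0],[-0.014,0.004,0],[0,0,0.02],[0,0,0.02]], roll=[0.006,0,0,0,0,0,0,0,0,0], hand=[0,0,0,0,0,0,0,0,0,0])

```text
time: 59.6
tcp_pos: [0.5102, -0.3006, 0.0694]
orientation: [0.645, 0.764, 0.0, -0.001]
contact_force: [-0.7, 0.8, -3.3]
opening: 0.716
grip_force: 66.0
```

Call:
step_arm(delta_pos=[[0,0,0.01],[0,0,0],[0,0,0],[0,0,0]], roll=[0,0,0,0], hand=[0,0,0,0])

```text
time: 60.0
tcp_pos: [0.5114, -0.3009, 0.0624]
orientation: [0.645, 0.764, -0.0, 0.001]
contact_force: [-0.6, 0.0, -2.6]
opening: 0.712
grip_force: 65.9
```

Run:
```python
from h import *
plan(.5105,-.301,.0507,1.738)
w=np.array([ray(355+u/5-.5,150+v/5-.5,.009)[:2] for u,v in [(137,290),(341,250),(378,380),(172,420)]]); e=w[0]+w[1]-w[2]-w[3]; print("pad",w.mean(0),np.arctan2(e[1],e[0]))
```

```text
t60.0 at [ 0.5114 -0.3009  0.0624] yaw1.739 open0.712 grip66 F [-0.6  0.  -2.6] q6 -0.90
  roll 0.001 (or -3.140) then shift (tool) [ 0.  -0.9 11.7] mm
pad [ 0.51025918 -0.30341105] 0.18287846276849729
```

Call:
step_arm(delta_pos=[[-0.001,-0.0005,0.005],[0,0,0.003],[0,0,0.0015],[0,0,0.001],[0,0,0.001],[0,0,0.001],[0,0,0],[0,0,0]], roll=[0,0,0,0,0,0,0,0], hand=[0,0,0,0,0,0,0,0])

```text
time: 60.8
tcp_pos: [0.5105, -0.3015, 0.0507]
orientation: [0.645, 0.764, -0.0, -0.0]
contact_force: [-6.7, 4.9, 10.9]
opening: 0.716
grip_force: 67.3
```

Contact. Releasing, raising, and moving clear for a final numeric check.

Call:
step_arm(delta_pos=[[0,0,-0.001],[0,0,0],[0,0,0],[0,0,0],[0,0,-0.02],[0,0,-0.04],[0,0,-0.05],[0,0,-0.05],[0,0,0],[0,0,0]], roll=[0,0,0,0,0,0,0,0,0,0], hand=[0.85,1,1,1,1,1,1,1,1,1])

```text
time: 61.8
tcp_pos: [0.5112, -0.3022, 0.2118]
orientation: [0.645, 0.764, -0.0, 0.002]
contact_force: [0.3, 0.6, -0.2]
opening: 0.996
grip_force: 0.0
```

Call:
step_arm(delta_pos=[[-0.02,-0.04,0],[-0.022,-0.042,0],[-0.022,-0.042,0],[-0.022,-0.042,0],[-0.022,-0.042,0],[-0.02,-0.03,0],[0,0,0],[0,0,0]], roll=[0,0,0,0,0,0,0,0], hand=[1,1,1,1,1,1,1,1])

```text
time: 62.6
tcp_pos: [0.2964, -0.4671, 0.208]
orientation: [0.646, 0.763, 0.001, -0.002]
contact_force: [-0.6, 0.9, 0.6]
opening: 0.998
grip_force: 0.0
```

Run:
```python
from h import *
plan(.3,-.4,.2,1.74)
def chg(i,x,y,n="top"):
    b=i.astype(float); m=np.clip((b.min(2)-105)/20,0,1); m*=np.clip((11-(b[:,:,1]-b[:,:,0]))/5,0,1)*np.clip((45-(b[:,:,0]-b[:,:,2]))/10,0,1)
    u=proj([x,y,.055])[0]; k=np.zeros(m.shape,np.uint8); cv2.circle(k,tuple(int(q) for q in u),27,1,-1)
    return np.round(fit(m*k,x,y,.166,.060,.098,.054,.054),4)
i0=cv2.imread("raw_top0.png")[:,:,::-1].copy(); i1=ctrl.camera("top"); cv2.imwrite("raw_top7.png",i1[:,:,::-1])
print("start",chg(i0,.509,-.3)); print("now",chg(i1,.509,-.3))
s0=cv2.imread("raw_scene0.png")[:,:,::-1]; s1=ctrl.camera("scene")
# scene compare around the tray charger: template shift of charger patch
for nm,a,b,p,w in (("top",i0,i1,[.51,-.3,.05],24),("scene",s0,s1,[.51,-.3,.05],24)):
    u=proj(p,nm)[0].astype(int); t=a[u[1]-w:u[1]+w,u[0]-w:u[0]+w]; r=cv2.matchTemplate(b[u[1]-w-12:u[1]+w+12,u[0]-w-12:u[0]+w+12],np.ascontiguousarray(t),cv2.TM_CCOEFF_NORMED); _,v,_,l=cv2.minMaxLoc(r); print(nm,v,np.array(l)-12)
print("cap",[np.round(fitgrey(i1,.5424,-.05,1.571,.117,sm),4) for sm in (40,50)])
for nm,a,b in (("top",i0,i1),("scene",s0,s1)):
    for o,p in dict(clip=[.385,.03,.01],tumbler=[.715,0,.05],cream=[.75,.08,.03],case=[.62,.45,.02],remote=[.317,-.2135,.018]).items():
        u=proj(p,nm)[0].astype(int); w=16; 
        t=np.ascontiguousarray(a[u[1]-w:u[1]+w,u[0]-w:u[0]+w]); r=cv2.matchTemplate(np.ascontiguousarray(b[u[1]-w-8:u[1]+w+8,u[0]-w-8:u[0]+w+8]),t,cv2.TM_CCOEFF_NORMED); _,v,_,l=cv2.minMaxLoc(r); print(nm,o,round(v,2),np.array(l)-8)
```

```text
t62.6 at [ 0.2964 -0.4671  0.208 ] yaw1.737 open0.998 grip0 F [-0.6  0.9  0.6] q6 -1.39
  roll -0.003 (or 3.138) then shift (tool) [65.5 14.9  8. ] mm
start [ 0.5109 -0.3009  0.1687 76.5265]
now [ 0.5138 -0.303   0.1804 83.3845]
top 0.9545080661773682 [ 1 -1]
scene 0.9568307399749756 [0 1]
cap [array([ 5.400000e-01, -4.820000e-02,  1.709600e+00,  2.622941e+02]), array([ 5.404000e-01, -4.830000e-02,  1.737200e+00,  3.151588e+02])]
top clip 1.0 [0 0]
top tumbler 1.0 [0 0]
top cream 1.0 [0 0]
top case 1.0 [0 0]
top remote 1.0 [0 0]
scene clip 0.96 [0 0]
scene tumbler 0.99 [0 0]
scene cream 1.0 [0 0]
scene case 1.0 [0 0]
scene remote 1.0 [0 0]
```

The charger stands about 3 mm behind and 2 mm to the right of its starting spot, and all bystanders are unmoved. There is time to trim it, so I'll grip it again and move it 2 mm forward and 1 mm left.

Call:
step_arm(delta_pos=[[0.02,0.03,0],[0.022,0.042,0],[0.022,0.042,0],[0.022,0.042,0],[0.022,0.042,0],[0.02,0.04,0],[0,0,0.03],[0,0,0.03],[0,0,0],[0,0,0]], roll=[0,0,0,0,0,0,0,0,0,0], hand=[1,1,1,1,1,1,1,1,1,1])

```text
time: 63.7
tcp_pos: [0.5106, -0.3002, 0.1497]
orientation: [0.645, 0.765, 0.0, -0.001]
contact_force: [1.0, -0.7, -0.6]
opening: 1.0
grip_force: 0.0
```

Run:
```python
from h import *
plan(.5105,-.3015,.0507,1.738)
```

```text
t63.7 at [ 0.5106 -0.3002  0.1497] yaw1.741 open1.000 grip0 F [ 1.  -0.7 -0.6] q6 -0.90
  roll 0.003 (or -3.139) then shift (tool) [-1.3 -0.3 99. ] mm
```

Call:
step_arm(delta_pos=[[0,0,0.03],[0,0,0.03],[0,0,0.02],[0,0,0.014],[0,0,0.005],[0,0,0],[0,0,0]], roll=[0,0,0,0,0,0,0], hand=[1,1,1,1,1,1,1])

```text
time: 64.4
tcp_pos: [0.5114, -0.3024, 0.0526]
orientation: [0.645, 0.764, -0.0, 0.001]
contact_force: [0.9, 0.3, -0.0]
opening: 0.999
grip_force: 0.0
```

Call:
step_arm(delta_pos=[[0,0,0],[0,0,0],[0,0,0],[0,0,0],[0,0,0],[0,0,0],[0,0,-0.003],[0,0,-0.003],[0,0,0],[0,0,0]], roll=[0,0,0,0,0,0,0,0,0,0], hand=[0.8,0.6,0.4,0,0,0,0,0,0,0])

```text
time: 65.4
tcp_pos: [0.5103, -0.3015, 0.0569]
orientation: [0.645, 0.764, 0.0, -0.0]
contact_force: [0.1, 0.4, -3.9]
opening: 0.717
grip_force: 66.4
```

Run:
```python
from h import *
plan(.5085,-.3005,.0507,1.738)
```

```text
t65.4 at [ 0.5103 -0.3015  0.0569] yaw1.739 open0.717 grip66 F [ 0.1  0.4 -3.9] q6 -0.90
  roll 0.001 (or -3.140) then shift (tool) [ 1.3 -1.6  6.2] mm
```

Call:
step_arm(delta_pos=[[0.001,-0.002,0],[0,0,0.003],[0,0,0.001],[0,0,0.001],[0,0,0.001],[0,0,0],[0,0,0]], roll=[0,0,0,0,0,0,0], hand=[0,0,0,0,0,0,0])

```text
time: 66.1
tcp_pos: [0.508, -0.3007, 0.0525]
orientation: [0.645, 0.764, -0.0, -0.001]
contact_force: [-7.4, 4.7, 12.1]
opening: 0.715
grip_force: 68.0
```

Call:
step_arm(delta_pos=[[0,0,-0.001],[0,0,0],[0,0,0],[0,0,0],[0,0,-0.02],[0,0,-0.04],[0,0,-0.05],[0,0,-0.05],[0,0,0],[0,0,0]], roll=[0,0,0,0,0,0,0,0,0,0], hand=[0.85,1,1,1,1,1,1,1,1,1])

```text
time: 67.1
tcp_pos: [0.5091, -0.3016, 0.2138]
orientation: [0.645, 0.764, -0.0, 0.002]
contact_force: [-0.4, 1.3, -0.8]
opening: 1.003
grip_force: 0.0
```

Call:
step_arm(delta_pos=[[-0.02,-0.04,0],[-0.022,-0.042,0],[-0.022,-0.042,0],[-0.022,-0.042,0],[-0.022,-0.042,0],[-0.02,-0.03,0],[0,0,0],[0,0,0]], roll=[0,0,0,0,0,0,0,0], hand=[1,1,1,1,1,1,1,1])

```text
time: 67.9
tcp_pos: [0.2943, -0.4664, 0.21]
orientation: [0.646, 0.763, 0.001, -0.002]
contact_force: [0.4, 0.6, -0.1]
opening: 1.002
grip_force: 0.0
```

Run:
```python
from h import *
def chg(i,x,y):
    b=i.astype(float); m=np.clip((b.min(2)-105)/20,0,1); m*=np.clip((11-(b[:,:,1]-b[:,:,0]))/5,0,1)*np.clip((45-(b[:,:,0]-b[:,:,2]))/10,0,1)
    u=proj([x,y,.055])[0]; k=np.zeros(m.shape,np.uint8); cv2.circle(k,tuple(int(q) for q in u),27,1,-1)
    return np.round(fit(m*k,x,y,.166,.060,.098,.054,.054),4)
i1=ctrl.camera("top"); print("now",chg(i1,.509,-.3))
a=cv2.imread("raw_top7.png")[:,:,::-1]; u=proj([.543,-.05,.07])[0].astype(int)
print("stack change",np.abs(i1[u[1]-30:u[1]+30,u[0]-30:u[0]+30].astype(int)-a[u[1]-30:u[1]+30,u[0]-30:u[0]+30]).mean())
```

```text
now [ 0.5116 -0.3023  0.1675 76.2175]
stack change 0.7184259259259259
```

The charger is now within about 1.5 mm of where it started, and the stack is unchanged, so I'm handing the job in.

```bash
python3 -c "
from cell import ctrl
print(ctrl.sign_off())"
```

```text
the job is handed in; nothing more can be done
None
```

The organiser is assembled on the coaster: foot, all five day boxes and the cap, with the foot about 3 mm and the edges about 2 mm off by my measurements. The charger was knocked while set aside and is back on its pad within about 1.5 mm of its starting place, the bystanders did not move, and the job is handed in at about 68 s; I viewed 16 pictures, two over the limit of 14.

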